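# Scoop the vision-training beads out from under the clear riser

### The arm

A 6-joint arm with a two-finger parallel gripper is mounted at the origin on the work surface. World frame = base frame: x ahead of the robot, y to its left, z up, the work surface at z = 0. Lengths are in m, angles in rad, forces in N, time in s.
With the tool pointing down it reaches from about 0.275 to 0.875 m from the base axis. Payload 12.5 kg.
Tool frame: the origin (TCP) lies midway between the tips of the shut fingers; the grasp point (between the pads) lies 19 mm behind it; z points along the fingers, y is the line along which they close (so a half turn about z gives the same grasp; the last joint's range is limited). The gripper opens to 85 mm and grips with 20 to 120 N. Pads are 22 mm wide; open, the fingers measure 114 mm over their backs; the gripper's body (76 mm by 85 mm) begins 54 mm behind the grasp point. The pads swing forward as they close: fully open they stand 13 mm farther back than shut.
Start: joints at [-1.343, 0.351, 1.652, -0, 1.139, -0.085], TCP at [0.169, -0.523, 0.231] pointing down, gripper open.
Joint ranges: [-2.75, 2.75], [-0.79, 2.1], [0.01, 2.65], [-1.57, 4.71], [0.07, 3.14], [-2.87, 2.87]. Speed limits (rad/s): [2.22, 2.22, 2.79, 3.14, 3.14, 3.14].

### API

Orientations are given as [roll, pitch, yaw] about the fixed x, y, z axes, in that order (R = Rz(yaw) Ry(pitch) Rx(roll)).
In Python, from rig import bot gives the robot as it stands. The module is installed in compiled form; this text tells all that it offers.
- The arm moves only by the shell command python3 -m creep 'ROWS' [FORCE]. ROWS is JSON, a list that holds one entry, the list of rows, each a list of 7 numbers: the turn, a rotation vector about the tool's x, y, z in degrees, then the shift along the tool's x, y, z in m, then the closure, from 0 (fully open) to 1 (shut). In form: [[[rx, ry, rz, x, y, z, gripper], ...]]. A call has exactly 8 rows; each row shifts and turns the commanded pose from where the row before left it, along the tool's axes as they then stand; what a row does not reach is not made up. A row lasts 1/10 s, in which the tool goes at most 50 mm and 8.59 degrees, less where a joint would pass 70% of its speed; a pose out of reach is approached as far as the arm can. A call with a gripper value outside its range is refused whole. The fingers move at their own pace and stop on an object; FORCE is the grip in N (left out, the last holds). Time passes only in rows, so rows that do not move let the fingers close, or fill a call up. It gives the time, the measured TCP pose, the force, the opening and the grip force at its end, in the units of the state.
- bot.state(): the state, without advancing time (a new reading comes with each control period).
- bot.get_image(name): name is "scene" or "top"; returns the picture (420x560x3 uint8, red, green, blue); there is no depth.
- bot.camera_info(name): a dict with "K" (3x3 intrinsics, pixels), "R" (3x3) and "t" (3): a world point X has camera coordinates R X + t. Camera axes: x right, y down, z forward; pixel columns grow to the right and rows downward; lengths in m; the calibration is good to about 2 mm. A picture is of the moment at which its call begins. camera_info takes no time and is no camera call.
- bot.job_done(): hands the job in; it is judged then, once.
Trained networks look in the newest picture that a camera, given by its name, has taken for a name from the list of things; names that differ only in an ending like _2 or _b are one class to them, and where a whole thing is asked for, a point or a joint stands for the part that bears it (a point fixed in the world has none). Each returns a list of dicts, best first, with "confidence" (0 to 1); they miss things now and then, are a little off and sometimes report something else, mostly with a low value. They report only what shows in the picture. A call takes as long as a camera call. They do not tell look-alikes from the thing itself.
- bot.boxes_of(query, camera): "rect" ([left, top, right, bottom] in pixels, round what is visible of it).
- bot.masks_of(query, camera): "mask" (420x560 bool, what is visible of it) and "rect" ([left, top, right, bottom] in pixels, round what is visible of it).
- bot.place_of(query, camera): "location" ([column, row] in pixels: a listed point, or the origin of a listed thing).
The state is a dict: "t": time; "q": joint angles; "joint_vel": joint speeds; "joint_efforts": joint torques, N m; "position": TCP position; "eef_rot": TCP orientation; "contact_force": force on the tool from outside, world axes, zero at the start; "torque": the same for the moment, N m; "width": finger opening in m; "grip_force": force on a finger pad.
Only numpy, scipy, OpenCV 4.12 (cv2) and the standard library are available. Lean on these libraries where they do the work, as an engineer would, in place of code of your own. Each camera call takes 0.05 s, during which the arm holds its last target. There are 200 camera calls.

### The job

Take the long-handled scoop from the green mat, reach it under the clear riser without striking the riser and gather all three coloured beads in its pan, not with the fingers. Bring them out in the scoop, tip them into the steel bowl, then set the scoop down flat on the green mat again and let go of it. Leave the drops bottle, the paper cup and the lens case where they stand.

Things in the scene. Friction and masses are not known exactly. Their poses are not given: they have to be found in the camera images.
- scoop_grip (a point): Where to hold the loose scoop (160 g): the centre of its blue grip, a bar 105 mm long, 20 mm wide (sideways), 16 mm thick, rising 30 degrees towards its back end. Scoop axes: x level, forward over the lip; y left; z up when it stands flat. It lies 130 mm behind and 75.4 mm above scoop_pan. A hand upright or leaning back up to 30 degrees can hold it across its width.
- scoop_pan (a point): Centre of the underside of the scoop's steel pan, same axes. Pan 70 mm long (x), 100 mm wide (y), floor 1.6 mm thick, open front with its lip 35 mm ahead of this point; side walls 24 mm high that end 15 mm short of the lip; back wall 26 mm high, from which a 10 mm stem rises to the grip. A foot pin 80 mm behind this point ends level with the underside, so it stands flat.
- mat: Dark green fixed mat, 240 mm (x) by 150 mm (y), 3 mm thick, the scoop's parking place. Origin: centre of its underside, on the desk. At the start the scoop stands on it, its lip pointing roughly along the mat's x axis.
- riser: Fixed riser of clear acrylic with blue edges, standing on the desk: a level plate whose underside is 85 mm and top 93 mm above the desk, over two clear side panels 6 mm thick, 250 mm apart over their outsides (y). Origin: on the desk, x pointing in under it, away from the robot: the plate's front edge is at x = -70 mm and its back edge at x = +100 mm. Front and back are open.
- corral: Grey U-shaped corral fixed on the desk under the riser (no floor), open to the front. Origin: on the desk, below the middle of the end stop's lower front edge; x points inwards like the riser's. The stop leans away 35 degrees, tops out at 26 mm and leaves a gap of 3 mm or more above the desk, so a lip can slide under it. Side walls 112 mm apart inside, 28 mm high, from x = -105 mm inwards.
- bead_red: Loose red bead, a 24 mm ball with two flats, 22 mm high, 12 g, standing on a flat inside the corral. Origin: its centre.
- bead_yellow: Loose yellow bead, same size and place; origin at its centre.
- bead_green: Loose green bead, same size and place; origin at its centre.
- bowl: Loose round steel bowl, 170 mm across the rim, 50 mm high, 400 g, on the desk. Origin: centre of its underside.
- drops: Bystander: small blue eye-drops bottle, 32 mm across, 70 mm high. Origin: centre of its underside.
- cup: Bystander: paper cup, 70 mm across the rim, 85 mm high. Origin: centre of its underside.
- lens_case: Bystander: round blue and black case, 80 mm across, 100 mm high. Origin: centre of its underside.
Not all that is in view belongs to the job. What is shaped like the bowl but purple is not meant.

How it is judged:
On the way, in this order (a step that is already met when the one before it is completed fails the run):
1. the scoop is taken from its place on the mat (distance of scoop_pan from where it was at the start of the episode above 0.08 m), for 0.1 s.
2. all three beads are in the scoop's pan, off the desk and out in front of the riser (x of bead_red in the frame of scoop_pan between -0.034 and 0.035 m and y of bead_red in the frame of scoop_pan between -0.05 and 0.05 m and z of bead_red in the frame of scoop_pan between 0 and 0.04 m and x of bead_yellow in the frame of scoop_pan between -0.034 and 0.035 m and y of bead_yellow in the frame of scoop_pan between -0.05 and 0.05 m and z of bead_yellow in the frame of scoop_pan between 0 and 0.04 m and x of bead_green in the frame of scoop_pan between -0.034 and 0.035 m and y of bead_green in the frame of scoop_pan between -0.05 and 0.05 m and z of bead_green in the frame of scoop_pan between 0 and 0.04 m and x of scoop_pan in the frame of riser below -0.11 m and height (world z) of scoop_pan above 0.02 m), for 0.2 s.
3. all three beads are in the bowl (horizontal distance between each of bead_red, bead_yellow, bead_green and bowl below 0.08 m and height (world z) of each of bead_red, bead_yellow, bead_green below 0.055 m), for 0.2 s.
At the end, for the whole second after the job is handed in: All three beads lie at rest in the bowl, which stands upright; the scoop stands flat on the green mat with the centre of its pan at least 25 mm inside the mat's edges, and is let go (all of step 3 and linear speed of each of bead_red, bead_yellow, bead_green below 0.03 m/s and angle between bowl's own z axis and vertical below 0.1 rad and x of scoop_pan in the frame of mat between -0.095 and 0.095 m and y of scoop_pan in the frame of mat between -0.05 and 0.05 m and z of scoop_pan in the frame of mat below 0.008 m and angle between scoop_pan's own z axis and vertical below 0.08 rad); the robot touches nothing.
It fails at once if the riser is struck (more than 3 N on it) (contact force between anything else and riser above 3 N).
It fails at once if the fingers touch a bead (contact force between the fingers and bead_red above 0.5 N or contact force between the fingers and bead_yellow above 0.5 N or contact force between the fingers and bead_green above 0.5 N).
It fails at once if the drops bottle is shifted by more than 30 mm or knocked over (distance of drops from where it was at the start of the episode above 0.03 m or angle between drops's own z axis and vertical above 0.35 rad).
It fails at once if the paper cup is shifted by more than 30 mm or knocked over (distance of cup from where it was at the start of the episode above 0.03 m or angle between cup's own z axis and vertical above 0.35 rad).
It fails at once if the lens case is shifted by more than 30 mm or knocked over (distance of lens_case from where it was at the start of the episode above 0.03 m or angle between lens_case's own z axis and vertical above 0.35 rad).
It also fails if it takes over 64 s, if anything falls off the work surface, if the arm or the gripper's body presses on something with over 40 N, if the wrist force passes 120 N, or if a joint passes its speed limit or range.

## Working session

There is one attempt and no reset: what is moved stays moved. The work goes in short steps, Python scripts to look and compute and a shell command to move; the robot and the scene stay as the last step left them, time stands still between calls to the robot, and variables do not carry over. Pictures are saved under pics/ and viewed, at most 10 in all, crops included, and the job is handed in when it is done.

```bash
mkdir -p pics
cat > h.py <<'E'
import numpy as np, cv2
from rig import bot
def ray(cam,px):
    c=bot.camera_info(cam);K,R,t=map(np.array,(c["K"],c["R"],c["t"]))
    return -R.T@t, R.T@np.linalg.solve(K,[px[0],px[1],1])
def at_z(cam,px,z):
    o,d=ray(cam,px);return o+d*(z-o[2])/d[2]
def proj(cam,X):
    c=bot.camera_info(cam);K,R,t=map(np.array,(c["K"],c["R"],c["t"]))
    p=K@(R@np.array(X)+t);return p[:2]/p[2]
def tri(p1,p2):
    o1,d1=ray("scene",p1);o2,d2=ray("top",p2)
    d1/=np.linalg.norm(d1);d2/=np.linalg.norm(d2)
    s=np.linalg.lstsq(np.c_[d1,-d2],o2-o1,rcond=None)[0]
    a,b=o1+s[0]*d1,o2+s[1]*d2
    return (a+b)/2,np.linalg.norm(a-b)
E
python3 - <<'E'
from h import *
ims={}
for c in("scene","top"):
    im=bot.get_image(c);cv2.imwrite(f"pics/{c}0.png",im[:,:,::-1])
    print(c,np.round(ray(c,(280,210))[0],3),np.round(bot.camera_info(c)["K"][0],0))
for n in "scoop_grip scoop_pan mat riser corral bead_red bead_yellow bead_green bowl drops cup lens_case".split():
    P={c:bot.place_of(n,c) for c in("scene","top")}
    for c in P: print(n,c,[(np.round(d["location"]).tolist(),round(d["confidence"],2)) for d in P[c][:3]])
    if P["scene"] and P["top"]:
        x,e=tri(P["scene"][0]["location"],P["top"][0]["location"]);print("   ",np.round(x,3),round(e,4))
s=bot.state();print(s["t"],s["position"],s["eef_rot"],s["width"])
E
```

```text
scene [1.55  0.636 0.99 ] [449.   0. 267.]
top [0.299 0.117 1.223] [466.   0. 282.]
scoop_grip scene [([354.0, 197.0], 0.85)]
scoop_grip top [([186.0, 294.0], 0.66)]
    [0.382 0.358 0.066] 0.0127
scoop_pan scene [([322.0, 232.0], 0.75)]
scoop_pan top [([208.0, 247.0], 0.75), ([300.0, 172.0], 0.74)]
    [ 0.509  0.306 -0.006] 0.0039
mat scene [([331.0, 220.0], 0.78)]
mat top [([203.0, 268.0], 0.71), ([134.0, 295.0], 0.4)]
    [0.455 0.317 0.005] 0.0077
riser scene [([225.0, 242.0], 0.58)]
riser top [([299.0, 170.0], 0.58)]
    [0.702 0.05  0.016] 0.0015
corral scene [([219.0, 252.0], 0.71)]
corral top [([195.0, 182.0], 0.41)]
    [0.738 0.212 0.089] 0.2642
bead_red scene []
bead_red top []
bead_yellow scene []
bead_yellow top []
bead_green scene [([170.0, 181.0], 0.73), ([312.0, 267.0], 0.22)]
bead_green top []
bowl scene [([169.0, 180.0], 0.74), ([209.0, 199.0], 0.74)]
bowl top [([444.0, 238.0], 0.82), ([365.0, 239.0], 0.7)]
    [ 0.491 -0.317  0.006] 0.0062
drops scene [([391.0, 222.0], 0.54), ([226.0, 242.0], 0.2)]
drops top [([134.0, 296.0], 0.52)]
    [0.39  0.498 0.011] 0.0002
cup scene [([139.0, 217.0], 0.92)]
cup top [([425.0, 161.0], 0.95)]
    [ 0.707 -0.295 -0.001] 0.013
lens_case scene [([311.0, 264.0], 0.87)]
lens_case top [([196.0, 184.0], 0.73)]
    [0.678 0.331 0.016] 0.0006
1.3 [ 0.16925425 -0.52327369  0.23126155] [-3.14151541e+00 -2.94491158e-06  3.12784228e-01] 0.08553206735754022
```

View pics/scene0.png

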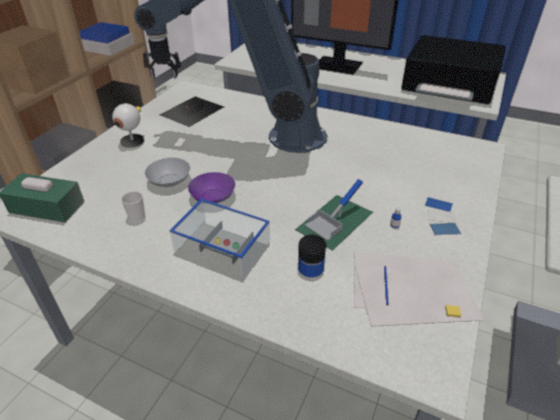

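View pics/top0.png

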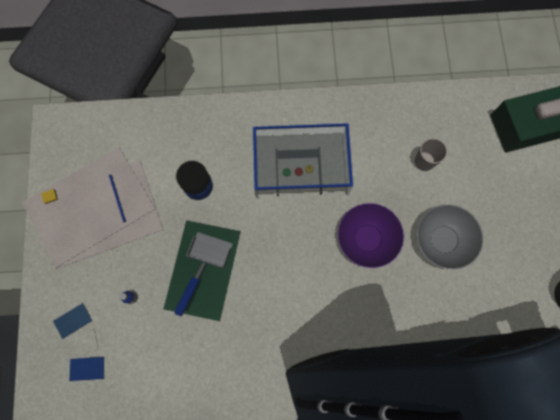

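Top view: the scoop has its pan at (210,248) and blue grip at (187,296), on the green mat. The beads under the riser are green (287,172), red (298,172) and yellow (309,170). Look-alikes:
- **Bowl:** steel bowl at (450,238), which I choose. The purple one at (370,236) is a decoy.
- **Grip:** the blue pen at (118,198) and blue card at (87,368) could pass for the blue grip at (187,296).

I'll check these choices in one close crop.

Run:
```python
from h import *
im=cv2.imread("pics/top0.png")
a=cv2.resize(im[115:205,240:360],(800,600)[0:1]*1+(600,),interpolation=cv2.INTER_CUBIC) if 0 else cv2.resize(im[110:210,245:365],(400,333),interpolation=cv2.INTER_CUBIC)
a=cv2.resize(im[112:202,245:365],None,fx=3.33,fy=3.33,interpolation=cv2.INTER_CUBIC)
b=cv2.resize(im[215:325,155:275],None,fx=3.33,fy=3.33,interpolation=cv2.INTER_CUBIC)
c=cv2.resize(cv2.imread("pics/scene0.png")[190:280,160:280],None,fx=3.33,fy=3.33,interpolation=cv2.INTER_CUBIC)
o=np.zeros((600,800,3),np.uint8);o[:a.shape[0],:a.shape[1]]=a;o[:b.shape[0],400:400+b.shape[1]]=b;h=min(c.shape[0],300);o[300:300+h,:c.shape[1]]=c[:h]
cv2.imwrite("pics/crop1.png",o)
top=im[:,:,::-1];hsv=cv2.cvtColor(im,cv2.COLOR_BGR2HSV)
# grip: blue blob
def blob(lo,hi,box):
    m=cv2.inRange(hsv,lo,hi);k=np.zeros_like(m);k[box[1]:box[3],box[0]:box[2]]=1;return m*k
g=blob((105,120,60),(130,255,255),(165,270,205,325))
r=cv2.minAreaRect(np.argwhere(g)[:,::-1].astype(np.float32));print("grip rect",r,"corners",cv2.boxPoints(r))
m=blob((55,60,20),(95,255,110),(155,212,250,330))
r=cv2.minAreaRect(np.argwhere(m)[:,::-1].astype(np.float32));bp=cv2.boxPoints(r)
print("mat",np.round([at_z("top",p,.003)[:2] for p in bp],3))
for n,lo,hi in(("red",(0,110,60),(8,255,255)),("green",(60,80,40),(90,255,255)),("yel",(12,110,80),(28,255,255))):
    k=blob(lo,hi,(275,155,325,190));p=np.argwhere(k)[:,::-1];print(n,len(p),p.mean(0),np.round(at_z("top",p.mean(0),.011),3))
e=blob((105,120,60),(130,255,255),(245,112,365,205));r=cv2.minAreaRect(np.argwhere(e)[:,::-1].astype(np.float32));print("riser",np.round([at_z("top",p,.089)[:2] for p in cv2.boxPoints(r)],3))
for q in("scoop_grip","scoop_pan","bowl"):
    for d in bot.masks_of(q,"top")[:2]: print(q,d["rect"],d["confidence"],d["mask"].sum())
    np.save(f"{q}.npy",bot.masks_of(q,"top")[0]["mask"])
```

```text
grip rect ((186.1999969482422, 295.6000061035156), (8.049844741821289, 40.24921798706055), 26.56505012512207) corners [[173.59999 311.80002]
 [191.59999 275.80002]
 [198.8     279.4    ]
 [180.8     315.4    ]]
mat [[0.357 0.422]
 [0.588 0.366]
 [0.544 0.221]
 [0.316 0.283]]
red 21 [298.28571429 171.85714286] [0.698 0.052 0.011]
green 33 [286.3030303  171.90909091] [0.7   0.085 0.011]
yel 25 [308.92 169.16] [0.704 0.023 0.011]
riser [[ 0.803  0.167]
 [ 0.796 -0.088]
 [ 0.626 -0.077]
 [ 0.633  0.17 ]]
scoop_grip [174.1, 231.4, 232.3, 315.7] 0.95 1430
scoop_pan [172.1, 231.2, 232.6, 316.5] 0.82 1397
bowl [337.4, 204.1, 406.2, 268.2] 0.75 3426
bowl [420.1, 202.3, 484.7, 270.2] 0.68 3329
```

View pics/crop1.png

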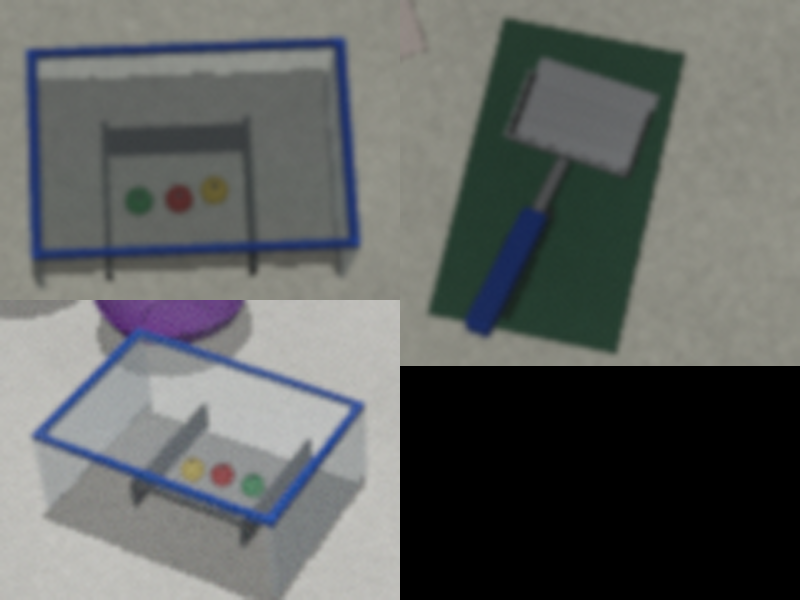

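The crop confirms the steel-pan scoop with its blue grip on the green mat. It also shows the open-front corral, with beads green, red and yellow from left to right. Next I fit the poses.

```bash
cat >> h.py <<'E'
from scipy.spatial.transform import Rotation as Ro
from scipy.optimize import least_squares
def fit(pts,x0):  # pts: (cam,local xyz,px)
    def f(p):
        c,s=np.cos(p[2]),np.sin(p[2])
        return np.concatenate([proj(k,[p[0]+c*l[0]-s*l[1],p[1]+s*l[0]+c*l[1],l[2]])-np.array(u) for k,l,u in pts])
    r=least_squares(f,x0,loss="soft_l1");return r.x,np.round(r.fun.reshape(-1,2),1)
E
python3 - <<'E'
from h import *
A=lambda u,v:(245+u/3.33,112+v/3.33)
S=lambda u,v:(160+u/3.33,190+(v-300)/3.33)
B=lambda u,v:(155+(u-400)/3.33,215+v/3.33)
t,s="top","scene"
r=[(t,(.1,.125,.093),A(27,50)),(t,(.1,-.125,.093),A(345,38)),(t,(-.07,.125,.093),A(33,260)),(t,(-.07,-.125,.093),A(358,245))]
rs=[(s,(-.07,-.125,.093),S(137,330)),(s,(.1,-.125,.093),S(38,437)),(s,(-.07,.125,.093),S(363,406)),(s,(.1,.125,.093),S(270,522))]
for P in(r,rs,r+rs): x,e=fit(P,[.7,.05,0]);print("riser",np.round(x,4),e.tolist())
c=[(t,(0,.056,.004),A(110,155)),(t,(0,-.056,.004),A(246,150)),(t,(-.105,.058,.028),A(108,278)),(t,(-.105,-.058,.028),A(253,272))]
x,e=fit(c,[.7,.05,0]);print("corral",np.round(x,4),e.tolist())
sc=[(t,(.035,.05,.004),B(540,58)),(t,(.035,-.05,.004),B(658,95)),(t,(-.035,-.05,.029),B(628,175)),(t,(-.035,.05,.029),B(508,133)),(t,(-.13,0,.0784),(186.2,295.6)),(t,(-.13+.0455,0,.055),B(537,210)),(t,(-.1755,0,.105),B(480,330))]
x,e=fit(sc,[.5,.3,-.3]);print("scoop",np.round(x,4),e.tolist())
mt=[(t,(.12,.075,.003),B(505,18)),(t,(.12,-.075,.003),B(685,52)),(t,(-.12,.075,.003),B(430,315)),(t,(-.12,-.075,.003),B(617,353))]
x,e=fit(mt,[.5,.3,-.3]);print("mat",np.round(x,4),e.tolist())
for d in bot.masks_of("bowl",t):
    m=d["mask"].astype(np.uint8);cn=max(cv2.findContours(m,0,2)[0],key=len)
    (q,rad)=cv2.minEnclosingCircle(cn);el=cv2.fitEllipse(cn);print(d["rect"],d["confidence"],rad,el,np.round(at_z(t,el[0],.05),3))
for n,p in(("g",S(253,486)),("r",S(222,475)),("y",S(193,469))): print(n,np.round(at_z(s,p,.011),3))
E
```

```text
riser [ 0.6978  0.0437 -0.0229] [[-0.4, 0.0], [0.0, -0.1], [-0.4, -0.3], [1.0, 0.3]]
riser [ 0.7013  0.0495 -0.0288] [[-0.0, -0.2], [-2.5, -0.5], [0.7, -0.5], [0.4, 1.0]]
riser [ 0.6982  0.0455 -0.0251] [[-1.0, -0.2], [-0.6, -0.1], [-1.2, -0.5], [0.2, 0.3], [-0.7, -1.0], [-3.0, -1.4], [-0.0, -1.6], [-0.1, -0.2]]
corral [ 0.7372  0.0493 -0.0511] [[-0.0, 0.8], [-0.3, 1.8], [0.1, -1.9], [0.2, -0.6]]
scoop [ 0.4994  0.298  -0.3772] [[0.5, -0.6], [0.5, -0.2], [-0.6, -0.2], [-1.0, 0.4], [1.5, 0.2], [-0.1, 0.7], [-0.4, -0.3]]
mat [ 0.4495  0.3199 -0.2599] [[-0.3, -0.4], [0.2, 0.1], [-0.3, -0.0], [0.4, 0.2]]
[337.4, 204.1, 406.2, 268.2] 0.75 34.34093475341797 ((370.39910888671875, 234.71746826171875), (63.48312759399414, 67.27761840820312), 113.15773010253906) [ 0.505 -0.117  0.05 ]
[420.1, 202.3, 484.7, 270.2] 0.68 33.97804260253906 ((449.16717529296875, 236.0540008544922), (61.42171096801758, 67.02784729003906), 128.8909912109375) [ 0.489 -0.318  0.05 ]
g [0.699 0.089 0.011]
r [0.698 0.055 0.011]
y [0.703 0.026 0.011]
```

```bash
cat >> h.py <<'E'
from scipy.spatial.transform import Slerp
def cur():
    s=bot.state();return np.array(s["position"]),Ro.from_euler("xyz",s["eef_rot"])
def scoopR(yaw,pitch=0,roll=0): return Ro.from_euler("ZYX",[yaw,pitch,roll])  # pitch>0: lip down
def tool_of(pan,SR,L=20,off=.019):  # nominal grasp
    a=np.radians(L);z=np.array([np.sin(a),0,-np.cos(a)]);y=np.array([0,1,0]);x=np.cross(y,z)
    return np.array(pan)+SR.apply(np.array([-.13,0,.0754])+off*z), SR*Ro.from_matrix(np.c_[x,y,z])
def rows(p0,R0,segs,grip):
    """segs: (p,R,n); prints typed rows, returns end pose"""
    out=[];p,R=p0,R0
    for pt,Rt,n in segs:
        ps=np.linspace(p,pt,n+1)[1:];sl=Slerp([0,1],Ro.concatenate([R,Rt]))(np.linspace(0,1,n+1)[1:])
        for a,B in zip(ps,sl):
            rv=np.round((R.inv()*B).as_rotvec(degrees=True),1);d=np.round(R.inv().apply(a-p),3)
            out.append([*rv.tolist(),*d.tolist(),grip])
            p=p+R.apply(d);R=R*Ro.from_rotvec(rv,degrees=True)
    for i in range(0,len(out),8): print("[["+",".join(str(r).replace(" ","").replace("-0.0,","0,").replace(".0,",",") for r in out[i:i+8])+"]]")
    print("end",np.round(p,4),np.round(R.as_euler("xyz"),3));return p,R
E
python3 - <<'E'
from h import *
p,R=cur();print(bot.state()["t"])
pg,Rg=tool_of([.4994,.298,.003],scoopR(-.377))
print("grasp tcp",pg)
ph=pg-Rg.apply([0,0,.09])
up=Ro.from_euler("xyz",[np.pi,0,1.7])
p,R=rows(p,R,[(np.array([.40,-.15,.26]),up,10),(ph,Rg,14)],0)
rows(p,R,[(pg,Rg,8)],0)
E
```

```text
1.65
grasp tcp [0.3845715  0.343465   0.06054584]
[[[0,0,-7.9,0.033,-0.028,-0.003,0],[0,0,-8,0.038,-0.024,-0.003,0],[0,0,-7.9,0.039,-0.018,-0.003,0],[0,0,-8,0.043,-0.013,-0.002,0],[0,0,-7.9,0.043,-0.006,-0.003,0],[0,0,-8,0.044,-0.001,-0.003,0],[0,0,-7.9,0.043,0.006,-0.003,0],[0,0,-8,0.043,0.011,-0.003,0]]]
[[[0,0,-7.9,0.04,0.018,-0.003,0],[0,0,-8,0.037,0.022,-0.003,0],[-0.8,-1.3,-4.3,0.036,0.002,0.008,0],[-0.7,-1.3,-4.3,0.036,0.004,0.008,0],[-0.8,-1.3,-4.3,0.036,0.007,0.006,0],[-0.7,-1.3,-4.3,0.036,0.009,0.006,0],[-0.8,-1.3,-4.3,0.035,0.012,0.006,0],[-0.8,-1.2,-4.4,0.033,0.014,0.004,0]]]
[[[-0.7,-1.3,-4.3,0.033,0.017,0.005,0],[-0.8,-1.3,-4.3,0.032,0.02,0.003,0],[-0.7,-1.3,-4.3,0.03,0.021,0.004,0],[-0.8,-1.3,-4.3,0.028,0.024,0.003,0],[-0.8,-1.3,-4.3,0.027,0.026,0.002,0],[-0.7,-1.3,-4.3,0.024,0.027,0.003,0],[-0.8,-1.3,-4.3,0.023,0.03,0.002,0],[-0.7,-1.3,-4.3,0.02,0.031,0.002,0]]]
end [0.3563 0.3548 0.1456] [-3.141  0.35   2.764]
[[[0,0,0,0,0,0.011,0],[0,0,0,0,0,0.012,0],[0,0,0,0,0,0.011,0],[0,0,0,0,0,0.011,0],[0,0,0,0,0,0.011,0],[0,0,0,0,0,0.012,0],[0,0,0,0,0,0.011,0],[0,0,0,0,0,0.011,0]]]
end [0.3849 0.3434 0.061 ] [-3.141  0.35   2.764]
```

```bash
python3 -m creep '[[[0,0,-8,0.033,-0.028,-0.003,0],[0,0,-8,0.038,-0.024,-0.003,0],[0,0,-8,0.039,-0.018,-0.003,0],[0,0,-8,0.043,-0.013,-0.002,0],[0,0,-8,0.043,-0.006,-0.003,0],[0,0,-8,0.044,-0.001,-0.003,0],[0,0,-8,0.043,0.006,-0.003,0],[0,0,-8,0.043,0.011,-0.003,0]]]' 20
python3 -m creep '[[[0,0,-8,0.04,0.018,-0.003,0],[0,0,-8,0.037,0.022,-0.003,0],[-0.8,-1.3,-4.3,0.036,0.002,0.008,0],[-0.7,-1.3,-4.3,0.036,0.004,0.008,0],[-0.8,-1.3,-4.3,0.036,0.007,0.006,0],[-0.7,-1.3,-4.3,0.036,0.009,0.006,0],[-0.8,-1.3,-4.3,0.035,0.012,0.006,0],[-0.8,-1.2,-4.4,0.033,0.014,0.004,0]]]'
python3 - <<'E'
from h import *
p,R=cur()
pg,Rg=tool_of([.4994,.298,.003],scoopR(-.377))
ph=pg-Rg.apply([0,0,.09])
p,R=rows(p,R,[(ph,Rg,8)],0)
E
```

```text
t: 2.45
position: [0.3531, -0.222, 0.2546]
eef_rot: [3.141, 0.0, 1.435]
contact_force: [1.0, -0.5, 0.1]
width: 0.0855
grip_force: 0.0
t: 3.25
position: [0.3769, 0.0678, 0.2113]
eef_rot: [3.093, 0.149, 2.162]
contact_force: [1.3, 0.5, -0.0]
width: 0.0851
grip_force: 0.0
[[[-0.7,-1.3,-4.2,0.032,0.018,0.004,0],[-0.8,-1.3,-4.2,0.031,0.02,0.004,0],[-0.7,-1.3,-4.3,0.029,0.022,0.004,0],[-0.7,-1.3,-4.2,0.028,0.024,0.003,0],[-0.8,-1.2,-4.2,0.026,0.026,0.003,0],[-0.7,-1.3,-4.2,0.024,0.028,0.003,0],[-0.7,-1.3,-4.3,0.022,0.029,0.002,0],[-0.7,-1.3,-4.2,0.02,0.031,0.003,0]]]
end [0.356  0.3545 0.1447] [-3.141  0.349  2.765]
```

```bash
python3 -m creep '[[[-0.7,-1.3,-4.2,0.032,0.018,0.004,0],[-0.8,-1.3,-4.2,0.031,0.02,0.004,0],[-0.7,-1.3,-4.3,0.029,0.022,0.004,0],[-0.7,-1.3,-4.2,0.028,0.024,0.003,0],[-0.8,-1.2,-4.2,0.026,0.026,0.003,0],[-0.7,-1.3,-4.2,0.024,0.028,0.003,0],[-0.7,-1.3,-4.3,0.022,0.029,0.002,0],[-0.7,-1.3,-4.2,0.02,0.031,0.003,0]]]'
python3 - <<'E'
from h import *
im=bot.get_image("top")
p,R=cur();print(p,R.as_euler("xyz"))
pg,Rg=tool_of([.4994,.298,.003],scoopR(-.377))
rows(p,R,[(pg,Rg,8)],0)
sc=bot.get_image("scene")
o=np.hstack([cv2.resize(im[210:330,140:260],(400,400),interpolation=2),cv2.resize(sc[150:250,290:390],(400,400),interpolation=2)])
cv2.imwrite("pics/hov.png",o[:,:,::-1])
E
```

```text
t: 4.05
position: [0.3568, 0.3548, 0.1448]
eef_rot: [-3.141, 0.349, 2.765]
contact_force: [0.4, 0.2, 0.3]
width: 0.0854
grip_force: 0.0
[0.35644055 0.35845313 0.14364547] [-3.14129359  0.34923058  2.7710364 ]
[[[0,0,0,0,0,0.011,0],[0,0,0.1,0,-0.001,0.011,0],[0,0,0,0,0,0.011,0],[0.1,0,0.1,-0.001,-0.001,0.011,0],[0,0,0,0,0,0.012,0],[0,0,0.1,0,-0.001,0.011,0],[0,0,0,0,0,0.011,0],[0,0,0,0,-0.001,0.011,0]]]
end [0.3842 0.3433 0.0604] [-3.141  0.349  2.765]
```

View pics/hov.png

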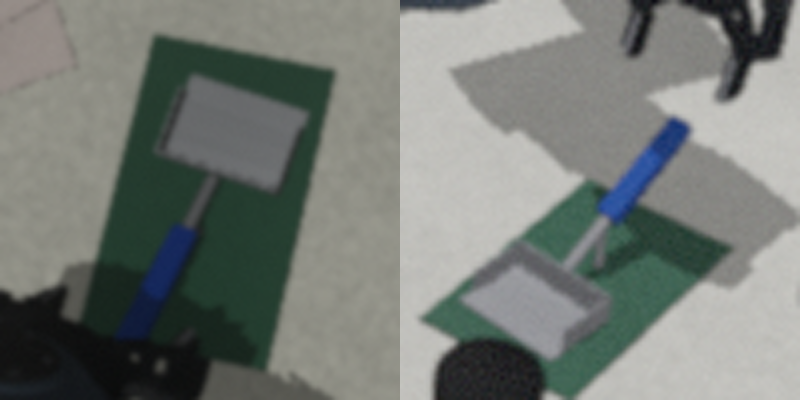

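The fingers straddle the blue grip line: top half of the crop, grip at (160,270), with open fingers on either side. Descending and closing.

```bash
python3 -m creep '[[[0,0,0,0,0,0.011,0],[0,0,0.1,0,-0.001,0.011,0],[0,0,0,0,0,0.011,0],[0,0,0.1,0,-0.001,0.011,0],[0,0,0,0,0,0.012,0],[0,0,0.1,0,-0.001,0.011,0],[0,0,0,0,0,0.011,0],[0,0,0,0,-0.001,0.011,0]]]'
python3 -m creep '[[[0,0,0,0,0,0,0.5],[0,0,0,0,0,0,1],[0,0,0,0,0,0,1],[0,0,0,0,0,0,1],[0,0,0,0,0,0,1],[0,0,0,0,0,0,1],[0,0,0,0,0,0,1],[0,0,0,0,0,0,1]]]' 100
```

```text
t: 4.95
position: [0.3841, 0.3379, 0.0604]
eef_rot: [3.141, 0.347, 2.756]
contact_force: [-0.4, 0.2, 0.6]
width: 0.0855
grip_force: 0.0
t: 5.75
position: [0.3842, 0.3388, 0.062]
eef_rot: [3.138, 0.348, 2.756]
contact_force: [-2.5, 1.4, 6.4]
width: 0.0186
grip_force: 95.2
```

```bash
cat >> h.py <<'E'
import os
def save_rel(pan,SR):
    p,R=cur();np.savez("rel.npz",d=R.inv().apply(np.array(pan)-p),q=(R.inv()*SR).as_quat())
def rel():
    z=np.load("rel.npz");return z["d"],Ro.from_quat(z["q"])
def pan_now():
    p,R=cur();d,q=rel();return p+R.apply(d),R*q
def tool_for(pan,SR):
    d,q=rel();R=SR*q.inv();return np.array(pan)-R.apply(d),R
E
python3 - <<'E'
from h import *
p,R=cur();yaw=R.as_euler("xyz")[2]-np.pi
f=np.array([np.cos(yaw),np.sin(yaw)]);d=np.array([.4994,.298])-p[:2]
xy=p[:2]+f*(d@f);print("pan",xy,"lateral",d@[-f[1],f[0]],yaw)
save_rel([*xy,.003],scoopR(yaw))
p1,R1=tool_for([*xy,.16],scoopR(yaw,np.radians(-5)))
a,A=rows(p,R,[(p1,R1,8)],1)
p2,R2=tool_for([.50,.15,.16],scoopR(-.1,np.radians(-5)))
p3,R3=tool_for([.47,.056,.12],scoopR(-.035))
rows(a,A,[(p2,R2,6),(p3,R3,10)],1)
E
```

```text
pan [0.49733546 0.29290963] lateral 0.005493099541875176 -0.38530501664617134
[[[0,-0.6,0,-0.006,0,-0.017,1],[0,-0.6,0,-0.006,0,-0.018,1],[0,-0.7,0,-0.006,0,-0.017,1],[0,-0.6,0,-0.006,0,-0.017,1],[0,-0.6,0,-0.006,0,-0.017,1],[0,-0.6,0,-0.007,0,-0.017,1],[0,-0.7,0,-0.007,0,-0.017,1],[0,-0.6,0,-0.007,0,-0.017,1]]]
end [0.38   0.34   0.2081] [3.138 0.435 2.756]
[[[-1.1,0,-2.5,-0.009,-0.028,0.004,1],[-1.2,0,-2.4,-0.008,-0.028,0.004,1],[-1.1,0,-2.5,-0.007,-0.029,0.003,1],[-1.2,0,-2.5,-0.006,-0.029,0.002,1],[-1.1,0,-2.5,-0.004,-0.029,0.002,1],[-1.2,0,-2.4,-0.003,-0.029,0.002,1],[-0.1,0.5,-0.3,0.003,-0.01,0.002,1],[-0.2,0.5,-0.4,0.002,-0.011,0.002,1]]]
[[[-0.1,0.5,-0.3,0.003,-0.01,0.002,1],[-0.2,0.5,-0.4,0.003,-0.011,0.002,1],[-0.1,0.5,-0.3,0.003,-0.01,0.002,1],[-0.2,0.5,-0.4,0.003,-0.011,0.002,1],[-0.1,0.5,-0.3,0.002,-0.01,0.001,1],[-0.1,0.5,-0.4,0.003,-0.01,0.002,1],[-0.2,0.5,-0.3,0.003,-0.011,0.002,1],[-0.1,0.6,-0.4,0.004,-0.01,0.002,1]]]
end [0.3474 0.0605 0.179 ] [3.139 0.347 3.107]
```

```bash
python3 -m creep '[[[0,-0.6,0,-0.006,0,-0.017,1],[0,-0.6,0,-0.006,0,-0.018,1],[0,-0.7,0,-0.006,0,-0.017,1],[0,-0.6,0,-0.006,0,-0.017,1],[0,-0.6,0,-0.006,0,-0.017,1],[0,-0.6,0,-0.007,0,-0.017,1],[0,-0.7,0,-0.007,0,-0.017,1],[0,-0.6,0,-0.007,0,-0.017,1]]]'
python3 -m creep '[[[-1.1,0,-2.5,-0.009,-0.028,0.004,1],[-1.2,0,-2.4,-0.008,-0.028,0.004,1],[-1.1,0,-2.5,-0.007,-0.029,0.003,1],[-1.2,0,-2.5,-0.006,-0.029,0.002,1],[-1.1,0,-2.5,-0.004,-0.029,0.002,1],[-1.2,0,-2.4,-0.003,-0.029,0.002,1],[-0.1,0.5,-0.3,0.003,-0.01,0.002,1],[-0.2,0.5,-0.4,0.002,-0.011,0.002,1]]]'
python3 -m creep '[[[-0.1,0.5,-0.3,0.003,-0.01,0.002,1],[-0.2,0.5,-0.4,0.003,-0.011,0.002,1],[-0.1,0.5,-0.3,0.003,-0.01,0.002,1],[-0.2,0.5,-0.4,0.003,-0.011,0.002,1],[-0.1,0.5,-0.3,0.002,-0.01,0.001,1],[-0.1,0.5,-0.4,0.003,-0.01,0.002,1],[-0.2,0.5,-0.3,0.003,-0.011,0.002,1],[-0.1,0.6,-0.4,0.004,-0.01,0.002,1]]]'
python3 - <<'E'
from h import *
t=bot.get_image("top");s=bot.get_image("scene")
x,S=pan_now();print(x,S.as_euler("ZYX",degrees=True))
for c in("top","scene"):
    print(c,"pred pan",proj(c,x),bot.place_of("scoop_pan",c)[:2], "pred grip",proj(c,x+S.apply([-.13,0,.0754])))
    print({k:np.round(proj(c,x+S.apply(v)),1).tolist() for k,v in dict(LL=(.035,.05,.0016),LR=(.035,-.05,.0016),BR=(-.035,-.05,.026),BL=(-.035,.05,.026)).items()})
o=np.zeros((600,800,3),np.uint8);o[:,:400]=cv2.resize(t[150:270,240:320],(400,600),interpolation=2);o[:,400:]=cv2.resize(s[130:250,190:270],(400,600),interpolation=2)
cv2.imwrite("pics/chk.png",o[:,:,::-1])
E
```

```text
t: 6.55
position: [0.3793, 0.3391, 0.2078]
eef_rot: [-3.141, 0.435, 2.756]
contact_force: [0.3, 0.4, -1.5]
width: 0.0183
grip_force: 95.9
t: 7.35
position: [0.3681, 0.1406, 0.2014]
eef_rot: [3.141, 0.416, 3.053]
contact_force: [0.7, 0.7, -1.0]
width: 0.0186
grip_force: 98.1
t: 8.15
position: [0.3463, 0.0595, 0.1784]
eef_rot: [3.141, 0.344, 3.107]
contact_force: [0.2, -0.2, -2.1]
width: 0.0186
grip_force: 98.3
[0.46789722 0.05462813 0.11870103] [-2.10726125  0.24485844 -0.13793934]
top pred pan [305.5193846  249.19563468] [{'location': [304.3, 246.5], 'confidence': 0.96}] pred grip [309.27036852 302.98639682]
{'LL': [284.2, 235.3], 'LR': [325.8, 234.1], 'BR': [328.1, 261.8], 'BL': [285.0, 262.9]}
scene pred pan [258.46578559 175.6181865 ] [{'location': [257.8, 176.8], 'confidence': 0.87}] pred grip [276.05448673 137.92718959]
{'LL': [266.7, 184.9], 'LR': [240.2, 176.8], 'BR': [250.3, 160.2], 'BL': [276.5, 167.6]}
```

View pics/chk.png

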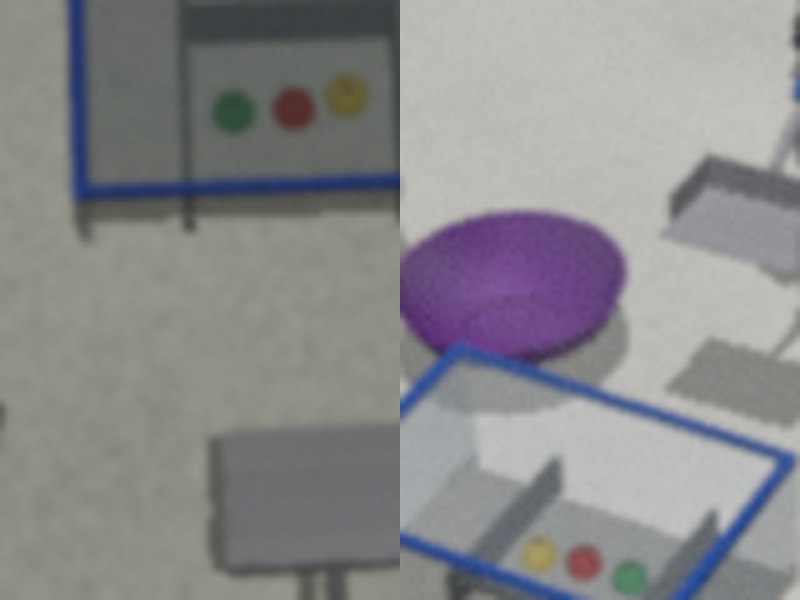

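Run:
```python
from h import *
for n,p in dict(Lf=(277.7,195.5),Lb=(276.5,148.2),Rf=(321,193.7),Rb=(319.4,147.5)).items(): print(n,np.round(at_z("top",p,.028),4))
for n,p in dict(sL=(278,158.3),sR=(318.7,157)).items(): print(n,np.round(at_z("top",p,.004),4))
A=lambda u,v:(245+u/3.33,112+v/3.33)
S=lambda u,v:(190+(u-400)/5,130+v/5)
print("scene: nearside wall front tops R/L",np.round(at_z("scene",S(558,462),.028),4),np.round(at_z("scene",S(714,515),.028),4))
d,q=rel();d=d+q.apply([-.003,0,0]);np.savez("rel.npz",d=d,q=q.as_quat())
```

```text
Lf [0.6301 0.1125 0.028 ]
Lb [0.7636 0.1076 0.028 ]
Rf [ 0.6277 -0.0027  0.028 ]
Rb [ 0.758 -0.009  0.028]
sL [0.7431 0.1051 0.004 ]
sR [ 0.7396 -0.0074  0.004 ]
scene: nearside wall front tops R/L [0.6384 0.0032 0.028 ] [0.641  0.1189 0.028 ]
```

Run:
```python
from h import *
p,R=cur();print(pan_now()[0])
yc=lambda x:.053-.032*(x-.7)
p1,R1=tool_for([.54,yc(.54),.008],scoopR(-.032))
a,A=rows(p,R,[(p1,R1,8)],1)
```

```text
[0.46572908 0.0555072  0.11946027]
[[[0,0,0,-0.004,0.001,0.016,1],[-0.1,0,0,-0.004,0,0.017,1],[0,-0.1,-0.1,-0.004,0.001,0.016,1],[0,0,0,-0.004,0,0.016,1],[0,0,0,-0.004,0.001,0.016,1],[-0.1,0,0,-0.004,0,0.017,1],[0,0,-0.1,-0.004,0.001,0.016,1],[0,0,0,-0.004,0,0.016,1]]]
end [0.4212 0.0617 0.0673] [3.139 0.347 3.11 ]
```

```bash
python3 -m creep '[[[0,0,0,-0.004,0.001,0.016,1],[-0.1,0,0,-0.004,0,0.017,1],[0,-0.1,-0.1,-0.004,0.001,0.016,1],[0,0,0,-0.004,0,0.016,1],[0,0,0,-0.004,0.001,0.016,1],[-0.1,0,0,-0.004,0,0.017,1],[0,0,-0.1,-0.004,0.001,0.016,1],[0,0,0,-0.004,0,0.016,1]]]'
python3 -m creep '[[[0,0,0,0,0,0,1],[0,0,0,0,0,0,1],[0,0,0,-0.001,0,0.003,1],[0,0,0,0,0,0,1],[0,0,0,-0.001,0,0.003,1],[0,0,0,0,0,0,1],[0,0,0,0,0,0,1],[0,0,0,0,0,0,1]]]'
python3 - <<'E'
from h import *
x,S=pan_now();print(x,S.as_euler("ZYX",degrees=True),bot.state()["torque"])
E
```

```text
t: 9.15
position: [0.4219, 0.0626, 0.0668]
eef_rot: [3.138, 0.348, 3.111]
contact_force: [0.1, -0.3, -1.6]
width: 0.0184
grip_force: 98.4
t: 9.95
position: [0.4253, 0.0617, 0.0625]
eef_rot: [3.139, 0.348, 3.111]
contact_force: [-0.7, -0.1, -0.5]
width: 0.0182
grip_force: 98.3
[0.54434588 0.05798144 0.00348771] [-1.76907421  0.02380619 -0.00689541] [0.05102448 0.37392506 0.01699663]
```

```bash
python3 -m creep '[[[0,0,0,0,0,0.001,1],[0,0,0,0,0,0,1],[0,0,0,-0.001,0,0.001,1],[0,0,0,0,0,0,1],[0,0,0,0,0,0,1],[0,0,0,0,0,0,1],[0,0,0,0,0,0,1],[0,0,0,0,0,0,1]]]'
python3 - <<'E'
from h import *
x,S=pan_now();s=bot.state();print(x,S.as_euler("ZYX",degrees=True),s["torque"],s["contact_force"])
im=bot.get_image("scene")
cv2.imwrite("pics/low.png",cv2.resize(im[140:265,165:290],(600,600),interpolation=2)[:,:,::-1])
E
```

```text
t: 10.75
position: [0.427, 0.0616, 0.0609]
eef_rot: [3.139, 0.348, 3.111]
contact_force: [-0.1, 0.1, -1.3]
width: 0.0184
grip_force: 98.3
[0.54597742 0.05796354 0.0018832 ] [-1.76607345  0.0263306  -0.00669901] [-0.03923281  0.32659422  0.01479514] [-0.08174053  0.07428452 -1.29457668]
```

View pics/low.png

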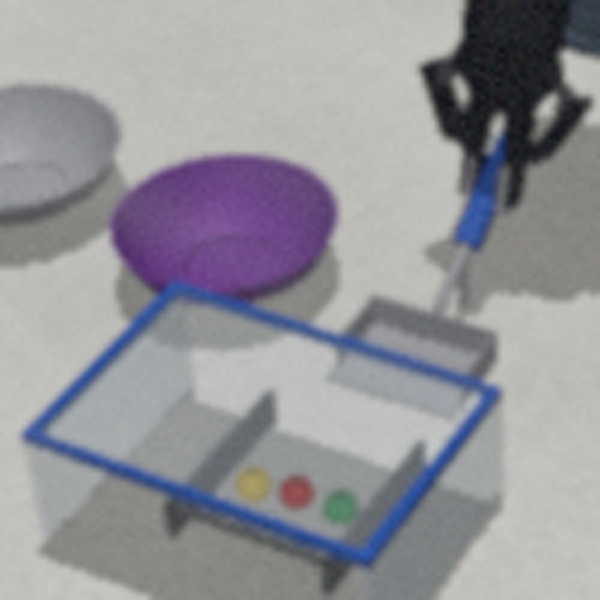

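The scoop sits level just above the desk, with its lip from (330,375) to (460,415). It lines up with the corral mouth, (270,395) to (420,445). I'll lower it to contact.

```bash
python3 -m creep '[[[0,0,0,0,0,0.001,1],[0,0,0,0,0,0,1],[0,0,0,-0.001,0,0.001,1],[0,0,0,0,0,0,1],[0,0,0,0,0,0,1],[0,0,0,0,0,0,1],[0,0,0,0,0,0,1],[0,0,0,0,0,0,1]]]'
python3 - <<'E'
from h import *
x,S=pan_now();s=bot.state();print(x,S.as_euler("ZYX",degrees=True),s["torque"],s["contact_force"])
E
```

```text
t: 11.6
position: [0.4286, 0.0616, 0.0594]
eef_rot: [3.139, 0.348, 3.111]
contact_force: [-0.0, -0.6, -0.7]
width: 0.0186
grip_force: 98.3
[5.47583380e-01 5.79309625e-02 3.42561174e-04] [-1.76380327  0.02737459 -0.00739519] [0.03679563 0.35788694 0.00132132] [-0.01377068 -0.61172298 -0.72798147]
```

```bash
python3 -m creep '[[[0,0,0,-0.0003,0,0.001,1],[0,0,0,0,0,0,1],[0,0,0,0,0,0,1],[0,0,0,-0.0117,0,0.0043,1],[0,0,0,-0.0117,0,0.0043,1],[0,0,0,-0.0117,0,0.0043,1],[0,0,0,-0.0117,0,0.0043,1],[0,0,0,-0.0117,0,0.0043,1]]]'
python3 - <<'E'
from h import *
x,S=pan_now();s=bot.state();print(x,S.as_euler("ZYX",degrees=True),s["torque"],s["contact_force"])
E
```

```text
t: 12.4
position: [0.4912, 0.0598, 0.0584]
eef_rot: [3.139, 0.347, 3.111]
contact_force: [-11.9, 0.8, 15.1]
width: 0.0186
grip_force: 100.7
[ 0.61019859  0.05618169 -0.00077547] [-1.74128204  0.08894615 -0.01797203] [0.61250682 0.66741293 0.33746196] [-11.94160869   0.75394005  15.10836871]
```

```bash
python3 -m creep '[[[0,0,0,-0.0002,0,-0.0007,1],[0,0,0,0,0,0,1],[0,0,0,0,0,0,1],[0,0,0,-0.0047,0,0.0017,1],[0,0,0,-0.0047,0,0.0017,1],[0,0,0,0,0,0,1],[0,0,0,0,0,0,1],[0,0,0,0,0,0,1]]]'
python3 - <<'E'
from h import *
x,S=pan_now();s=bot.state();print(x,S.as_euler("ZYX",degrees=True),s["torque"],s["contact_force"])
im=bot.get_image("scene");t=bot.get_image("top")
o=np.zeros((600,800,3),np.uint8);o[:,:400]=cv2.resize(t[120:240,260:340],(400,600),interpolation=2);o[:,400:]=cv2.resize(im[160:280,190:270],(400,600),interpolation=2)
cv2.imwrite("pics/in1.png",o[:,:,::-1])
E
```

```text
t: 13.2
position: [0.5016, 0.0594, 0.059]
eef_rot: [3.139, 0.348, 3.111]
contact_force: [0.5, -0.8, -0.5]
width: 0.0183
grip_force: 98.4
[6.20598238e-01 5.57337952e-02 6.07830135e-06] [-1.77085598  0.00735334 -0.00335786] [ 0.09178471 -0.00836567 -0.02853006] [ 0.48132409 -0.81665149 -0.48378639]
```

View pics/in1.png

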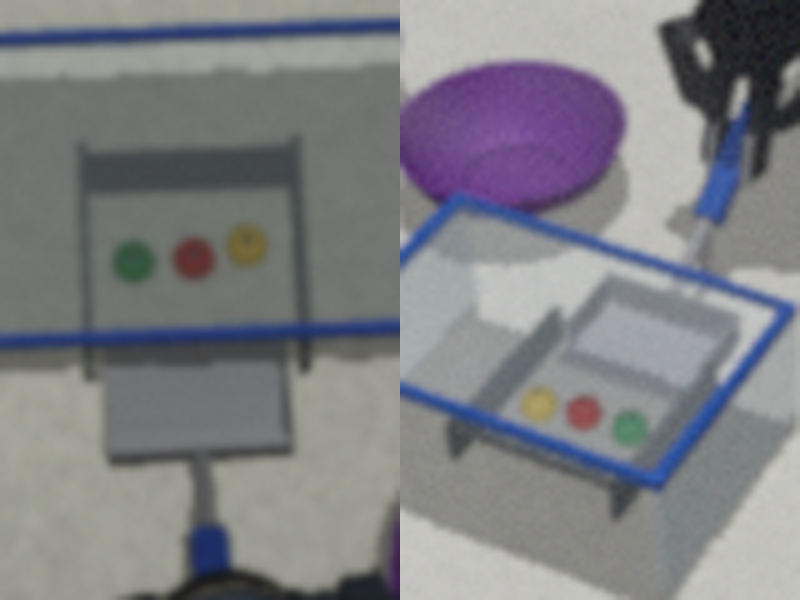

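Top half: the scoop is centred between the corral walls with about 5 mm on each side, and the beads are ahead of the lip at (135–250, 255). Advancing slowly.

```bash
python3 -m creep '[[[0,0,0,-0.0076,0,0.003,1],[0,0,0,-0.0075,0,0.00273,1],[0,0,0,-0.0075,0,0.00273,1],[0,0,0,-0.0075,0,0.00273,1],[0,0,0,-0.0075,0,0.00273,1],[0,0,0,-0.0075,0,0.00273,1],[0,0,0,-0.0075,0,0.00273,1],[0,0,0,-0.0075,0,0.00273,1]]]'
python3 - <<'E'
from h import *
x,S=pan_now();s=bot.state();print(x,S.as_euler("ZYX",degrees=True),s["torque"],s["contact_force"])
E
```

```text
t: 14.1
position: [0.5655, 0.0576, 0.0587]
eef_rot: [3.139, 0.347, 3.111]
contact_force: [-5.8, -0.0, 6.5]
width: 0.0186
grip_force: 99.6
[ 6.84444121e-01  5.39439501e-02 -3.67089405e-04] [-1.74881495  0.06936368 -0.01282479] [0.35778487 0.49713314 0.24251089] [-5.77346379 -0.0221789   6.54789098]
```

```bash
python3 -m creep '[[[0,0,0,-0.0039,0,0.0013,1],[0,0,0,-0.0038,0,0.00137,1],[0,0,0,-0.0038,0,0.00137,1],[0,0,0,-0.0038,0,0.00137,1],[0,0,0,-0.0038,0,0.00137,1],[0,0,0,-0.0038,0,0.00137,1],[0,0,0,0,0,0,1],[0,0,0,0,0,0,1]]]'
python3 - <<'E'
from h import *
x,S=pan_now();s=bot.state();print(x,S.as_euler("ZYX",degrees=True),s["torque"],s["contact_force"])
t=bot.get_image("top");im=t[::1,:,::-1].copy();hsv=cv2.cvtColor(im,cv2.COLOR_BGR2HSV)
for n,lo,hi in(("red",(0,110,60),(8,255,255)),("green",(60,80,40),(90,255,255)),("yel",(12,110,80),(28,255,255))):
    k=cv2.inRange(hsv,lo,hi)[150:195,275:325];p=np.argwhere(k)[:,::-1]+[275,150]
    if len(p):
        X=at_z("top",p.mean(0),.0126);print(n,len(p),np.round(X,3),np.round(S.inv().apply(X-x),3))
o=np.zeros((600,800,3),np.uint8);o[:,:400]=cv2.resize(t[120:240,260:340],(400,600),interpolation=2)
im=bot.get_image("scene");o[:,400:]=cv2.resize(im[185:275,190:250],(400,600),interpolation=2)
cv2.imwrite("pics/in2.png",o[:,:,::-1])
E
```

```text
t: 14.9
position: [0.59, 0.0568, 0.0588]
eef_rot: [3.139, 0.348, 3.111]
contact_force: [0.8, 0.4, 0.2]
width: 0.0184
grip_force: 98.5
[ 7.09002489e-01  5.31770520e-02 -1.10037706e-04] [-1.76338044e+00 -1.72951301e-03 -3.24278324e-03] [ 0.21211941 -0.14738233  0.02781307] [0.80003876 0.39363462 0.20615866]
red 28 [0.731 0.05  0.013] [ 0.022 -0.002  0.013]
green 36 [0.733 0.085 0.013] [0.023 0.032 0.013]
yel 28 [0.732 0.026 0.013] [ 0.024 -0.026  0.013]
```

View pics/in2.png

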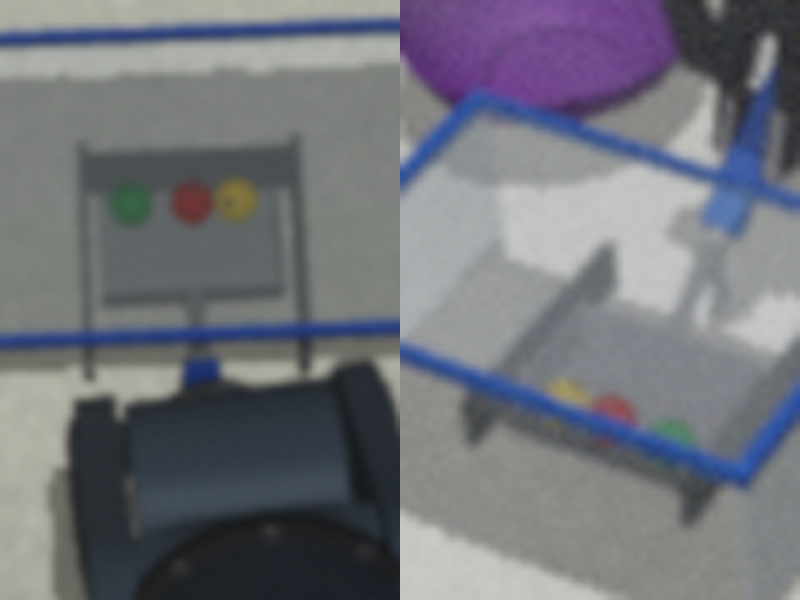

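All three beads are on the pan floor against the stop, at x about +23 mm in the pan frame. I'll push 8 mm more, then draw back gently.

```bash
python3 -m creep '[[[0,0,0,-0.0028,0,0.0011,1],[0,0,0,-0.0028,0,0.00103,1],[0,0,0,-0.0019,0,0.0007,1],[0,0,0,0,0,0,1],[0,0,0,0,0,0,1],[0,0,0,0.001,0,-0.0004,1],[0,0,0,0.001,0,-0.0004,1],[0,0,0,0.0015,0,-0.00055,1]]]'
python3 -m creep '[[[0,0,0,0.0015,0,-0.0006,1],[0,0,0,0.0019,0,-0.0007,1],[0,0,0,0.0019,0,-0.0007,1],[0,0,0,0.0019,0,-0.0007,1],[0,0,0,0.0019,0,-0.0007,1],[0,0,0,0.0028,0,-0.001,1],[0,0,0,0.0028,0,-0.001,1],[0,0,0,0.0028,0,-0.001,1]]]'
python3 - <<'E'
from h import *
x,S=pan_now();s=bot.state();print(x,S.as_euler("ZYX",degrees=True),s["torque"],s["contact_force"])
t=bot.get_image("top");im=t[::1,:,::-1].copy();hsv=cv2.cvtColor(im,cv2.COLOR_BGR2HSV)
for n,lo,hi in(("red",(0,110,60),(8,255,255)),("green",(60,80,40),(90,255,255)),("yel",(12,110,80),(28,255,255))):
    k=cv2.inRange(hsv,lo,hi)[150:195,275:325];p=np.argwhere(k)[:,::-1]+[275,150]
    if len(p):
        X=at_z("top",p.mean(0),.0126);print(n,len(p),np.round(X,3),np.round(S.inv().apply(X-x),3))
p,R=cur()
f=S.apply([1,0,0])
y=S.as_euler("ZYX")[0]
a=tool_for(x-f*.01+[0,0,.008],scoopR(y,np.radians(-5)))
b=tool_for(x-f*.02+[0,0,.025],scoopR(y,np.radians(-13)))
p,R=rows(p,R,[(*a,6),(*b,10)],1)
c=tool_for(np.array([.54,.058,.03]),scoopR(y,np.radians(-13)))
rows(p,R,[(*c,8)],1)
E
```

```text
t: 15.8
position: [0.5942, 0.0566, 0.0588]
eef_rot: [3.139, 0.348, 3.111]
contact_force: [2.0, -1.1, 0.5]
width: 0.0183
grip_force: 98.4
t: 16.6
position: [0.5751, 0.0572, 0.0588]
eef_rot: [3.139, 0.348, 3.111]
contact_force: [1.4, 0.0, 0.5]
width: 0.0182
grip_force: 98.4
[ 6.94142049e-01  5.35436622e-02 -1.76512485e-04] [-1.76677427  0.02577575 -0.00682802] [ 0.09595994 -0.12947533 -0.05911655] [1.37861526 0.02312699 0.46265995]
red 21 [0.707 0.052 0.013] [ 0.013 -0.001  0.013]
green 37 [0.711 0.085 0.013] [0.016 0.032 0.013]
yel 31 [0.707 0.029 0.013] [ 0.013 -0.024  0.013]
[[[0,-0.8,0,0.002,0,0,1],[0,-0.9,0,0.003,0,-0.001,1],[0,-0.8,0,0.002,0,0,1],[0,-0.9,0,0.002,0,-0.001,1],[0,-0.8,0,0.003,0,0,1],[0,-0.9,0,0.002,0,-0.001,1],[0,-0.8,0,0.001,0,-0.001,1],[0,-0.8,0,0.002,0,0,1]]]
[[[0,-0.8,0,0.001,0,-0.001,1],[0,-0.8,0,0.002,0,0,1],[0,-0.8,0,0.001,0,-0.001,1],[0,-0.8,0,0.002,0,-0.001,1],[0,-0.8,0,0.001,0,-0.001,1],[0,-0.8,0,0.001,0,0,1],[0,-0.8,0,0.002,0,-0.001,1],[0,-0.8,0,0.001,0,-0.001,1]]]
end [0.5449 0.0581 0.0557] [3.138 0.576 3.11 ]
[[[0,0,0,0.014,0,-0.01,1],[0,0,0,0.013,0,-0.009,1],[0,0,0,0.014,0,-0.01,1],[0,0,0,0.014,0,-0.01,1],[0,0,0,0.014,0,-0.009,1],[0,0,0,0.013,0,-0.01,1],[0,0,0,0.014,0,-0.01,1],[0,0,0,0.014,0,-0.009,1]]]
end [0.4108 0.0621 0.0604] [3.138 0.576 3.11 ]
```

```bash
python3 -m creep '[[[0,-0.8,0,0.002,0,0,1],[0,-0.9,0,0.003,0,-0.001,1],[0,-0.8,0,0.002,0,0,1],[0,-0.9,0,0.002,0,-0.001,1],[0,-0.8,0,0.003,0,0,1],[0,-0.9,0,0.002,0,-0.001,1],[0,-0.8,0,0.001,0,-0.001,1],[0,-0.8,0,0.002,0,0,1]]]'
python3 -m creep '[[[0,-0.8,0,0.001,0,-0.001,1],[0,-0.8,0,0.002,0,0,1],[0,-0.8,0,0.001,0,-0.001,1],[0,-0.8,0,0.002,0,-0.001,1],[0,-0.8,0,0.001,0,-0.001,1],[0,-0.8,0,0.001,0,0,1],[0,-0.8,0,0.002,0,-0.001,1],[0,-0.8,0,0.001,0,-0.001,1]]]'
python3 - <<'E'
from h import *
x,S=pan_now();s=bot.state();print(x,S.as_euler("ZYX",degrees=True),s["torque"],s["contact_force"])
t=bot.get_image("top");im=t[::1,:,::-1].copy();hsv=cv2.cvtColor(im,cv2.COLOR_BGR2HSV)
for n,lo,hi in(("red",(0,110,60),(8,255,255)),("green",(60,80,40),(90,255,255)),("yel",(12,110,80),(28,255,255))):
    k=cv2.inRange(hsv,lo,hi)[150:205,275:325];p=np.argwhere(k)[:,::-1]+[275,150]
    if len(p):
        X=at_z("top",p.mean(0),x[2]+.0126);print(n,len(p),np.round(X,3),np.round(S.inv().apply(X-x),3))
E
```

```text
t: 17.45
position: [0.5579, 0.0578, 0.0559]
eef_rot: [3.138, 0.466, 3.111]
contact_force: [0.4, -0.4, -1.8]
width: 0.0185
grip_force: 98.6
t: 18.25
position: [0.5527, 0.0657, 0.0691]
eef_rot: [-3.122, 0.545, 3.111]
contact_force: [0.3, -1.9, -2.2]
width: 0.0186
grip_force: 98.2
[0.68088116 0.05954932 0.03454198] [ -2.21723153 -11.25408623  -1.11808389] [-0.27453135  0.59928133 -0.25600481] [ 0.30549254 -1.94079626 -2.17048105]
red 23 [0.693 0.059 0.047] [ 0.015 -0.001  0.01 ]
green 38 [0.696 0.091 0.047] [0.016 0.032 0.01 ]
yel 29 [0.661 0.058 0.047] [-0.017 -0.003  0.016]
```

Run:
```python
from h import *
s=bot.state();print(np.round(s["q"],3),s["position"],s["eef_rot"],s["contact_force"],s["torque"],s["t"])
x,S=pan_now();print(x,S.as_euler("ZYX",degrees=True))
```

```text
[ 0.068  0.483  2.111 -1.473  0.071 -0.013] [0.55249089 0.06565976 0.06899974] [-3.12225404  0.54503625  3.11070534] [-0.05788776 -0.93585246 -2.06486849] [-0.15494396  0.47481351 -0.14945805] 18.3
[0.68068257 0.05953948 0.03449968] [ -2.21766964 -11.2834506   -1.12276745]
```

Run:
```python
from h import *
p,R=cur()
a=tool_for([.672,.058,.036],scoopR(-.033,np.radians(-6)))
rows(p,R,[(*a,8)],1)
```

```text
[[[-0.2,0.7,0,0,0,-0.002,1],[-0.1,0.6,0,-0.001,-0.001,-0.001,1],[-0.2,0.7,0,0,0,-0.002,1],[-0.1,0.6,0,0,-0.001,-0.002,1],[-0.2,0.7,0,0,0,-0.002,1],[-0.1,0.7,0,-0.001,-0.001,-0.001,1],[-0.2,0.6,0.1,0,0,-0.002,1],[-0.1,0.7,0,0,-0.001,-0.002,1]]]
end [0.5473 0.062  0.0823] [3.139 0.453 3.108]
```

```bash
python3 -m creep '[[[-0.2,0.7,0,0,0,-0.002,1],[-0.1,0.6,0,-0.001,-0.001,-0.001,1],[-0.2,0.7,0,0,0,-0.002,1],[-0.1,0.6,0,0,-0.001,-0.002,1],[-0.2,0.7,0,0,0,-0.002,1],[-0.1,0.7,0,-0.001,-0.001,-0.001,1],[-0.2,0.6,0,0,0,-0.002,1],[-0.1,0.7,0,0,-0.001,-0.002,1]]]'
python3 - <<'E'
from h import *
s=bot.state();print(np.round(s["q"],3),s["contact_force"])
x,S=pan_now();print(x,S.as_euler("ZYX",degrees=True))
t=bot.get_image("top");im=t[::1,:,::-1].copy();hsv=cv2.cvtColor(im,cv2.COLOR_BGR2HSV)
for n,lo,hi in(("red",(0,110,60),(8,255,255)),("green",(60,80,40),(90,255,255)),("yel",(12,110,80),(28,255,255))):
    k=cv2.inRange(hsv,lo,hi)[150:205,275:325];p=np.argwhere(k)[:,::-1]+[275,150]
    if len(p):
        X=at_z("top",p.mean(0),x[2]+.0126);print(n,len(p),np.round(X,3),np.round(S.inv().apply(X-x),3))
E
```

```text
t: 19.1
position: [0.5481, 0.0616, 0.0814]
eef_rot: [-3.14, 0.459, 3.11]
contact_force: [0.4, 0.8, -2.0]
width: 0.0186
grip_force: 98.3
[ 0.044  0.447  2.071 -0.209  0.169 -1.296] [ 0.41069606  0.81031463 -1.95871177]
[0.67289408 0.05725726 0.03596239] [-1.90819426 -6.35287256 -0.2265495 ]
red 27 [0.686 0.057 0.049] [ 0.015 -0.     0.011]
green 39 [0.688 0.089 0.049] [0.015 0.032 0.011]
yel 19 [0.657 0.068 0.049] [-0.014  0.011  0.014]
```

```bash
python3 -m creep '[[[0,0,0,0.0027,0,-0.0013,1],[0,0,0,0.005,0,-0.0035,1],[0,0,0,0.0077,0,-0.0048,1],[0,0,0,0.0104,0,-0.0062,1],[0,0,0,0.0104,0,-0.0062,1],[0,0,0,0.0104,0,-0.0062,1],[0,0,0,0.0104,0,-0.0062,1],[0,0,0,0.0104,0,-0.0062,1]]]'
python3 -m creep '[[[0,0,0,0.0104,0,-0.0062,1],[0,0,0,0.0104,0,-0.0062,1],[0,0,0,0.0104,0,-0.0062,1],[0,0,0,0.0077,0,-0.0048,1],[0,0,0,0.005,0,-0.0035,1],[0,0,0,0.0027,0,-0.0013,1],[0,0,0,0,0,0,1],[0,0,0,0,0,0,1]]]'
python3 - <<'E'
from h import *
s=bot.state();print(np.round(s["q"],3),s["contact_force"])
x,S=pan_now();print(x,S.as_euler("ZYX",degrees=True))
t=bot.get_image("top");im=t[::1,:,::-1].copy();hsv=cv2.cvtColor(im,cv2.COLOR_BGR2HSV)
for n,lo,hi in(("red",(0,110,60),(8,255,255)),("green",(60,80,40),(90,255,255)),("yel",(12,110,80),(28,255,255))):
    k=cv2.inRange(hsv,lo,hi)[150:245,275:335];p=np.argwhere(k)[:,::-1]+[275,150]
    if len(p):
        X=at_z("top",p.mean(0),x[2]+.0126);print(n,len(p),np.round(X,3),np.round(S.inv().apply(X-x),3))
E
```

```text
t: 19.95
position: [0.4685, 0.0641, 0.088]
eef_rot: [-3.139, 0.459, 3.11]
contact_force: [-1.0, -0.6, -2.1]
width: 0.0184
grip_force: 98.4
t: 20.75
position: [0.416, 0.0658, 0.0926]
eef_rot: [-3.139, 0.46, 3.11]
contact_force: [-0.0, 0.6, -1.8]
width: 0.0182
grip_force: 98.4
[ 0.079  0.253  2.371 -0.704  0.079 -0.769] [-0.03966899  0.64879251 -1.76896166]
[0.54086929 0.06130795 0.04733798] [-1.93672939 -6.40774126 -0.27706607]
red 47 [0.554 0.06  0.06 ] [ 0.014 -0.001  0.011]
green 46 [0.556 0.093 0.06 ] [0.015 0.032 0.011]
yel 52 [0.522 0.073 0.06 ] [-0.018  0.011  0.015]
```

All three beads are in the pan out in front of the riser. Now lifting, then swinging to the steel bowl.

Run:
```python
from h import *
p,R=cur();x,S=pan_now()
a=tool_for([.55,.06,.13],scoopR(-.033,np.radians(-6)))
p,R=rows(p,R,[(*a,8)],1)
ps=np.array(a[0])
y=-.5;f=np.array([np.cos(y),np.sin(y),0])
lip=np.array([.489,-.318,0])-f*.02
pan=lip-f*.035+[0,0,.09]
b=tool_for([.55,.02,.14],scoopR(-.08,np.radians(-9)))
c=tool_for([.50,-.20,.14],scoopR(-.4,np.radians(-9)))
d=tool_for(pan,scoopR(y,np.radians(-6)))
rows(p,R,[(*b,5),(*c,15),(*d,12)],1)
```

```text
[[[0,0.1,0,-0.006,0,-0.009,1],[-0.1,0,0,-0.005,0,-0.009,1],[0,0.1,0,-0.006,-0.001,-0.009,1],[0,0,0,-0.006,0,-0.008,1],[-0.1,0.1,0,-0.005,0,-0.009,1],[0,0,0,-0.006,0,-0.009,1],[0,0.1,0,-0.006,0,-0.009,1],[-0.1,0,0.1,-0.005,0,-0.009,1]]]
end [0.4251 0.0645 0.1762] [3.138 0.453 3.108]
[[[0.3,-0.6,0.5,0,-0.007,-0.001,1],[0.2,-0.6,0.4,-0.001,-0.007,0,1],[0.3,-0.6,0.5,0,-0.007,-0.001,1],[0.2,-0.6,0.5,0,-0.007,-0.001,1],[0.3,-0.6,0.4,-0.001,-0.006,0,1],[0.6,0,1.1,0.002,-0.012,-0.001,1],[0.6,0,1,0.001,-0.013,-0.001,1],[0.6,0,1.1,0.001,-0.012,0,1]]]
[[[0.6,0,1.1,0.001,-0.012,-0.001,1],[0.5,0,1.1,0,-0.013,0,1],[0.6,0,1,0.001,-0.012,0,1],[0.6,0,1.1,0,-0.012,0,1],[0.6,0,1.1,0,-0.013,0,1],[0.6,0,1,-0.001,-0.012,0,1],[0.6,0,1.1,0,-0.012,0,1],[0.6,0,1.1,-0.001,-0.013,0,1]]]
[[[0.6,0,1.1,-0.001,-0.012,0.001,1],[0.5,0,1,-0.001,-0.012,0.001,1],[0.6,0,1.1,-0.002,-0.013,0,1],[0.6,0,1.1,-0.001,-0.012,0.001,1],[0.2,0.2,0.4,0.003,-0.008,0.003,1],[0.2,0.3,0.4,0.003,-0.008,0.002,1],[0.3,0.2,0.5,0.002,-0.008,0.003,1],[0.2,0.3,0.4,0.003,-0.008,0.002,1]]]
[[[0.2,0.2,0.4,0.003,-0.008,0.003,1],[0.2,0.3,0.4,0.002,-0.008,0.003,1],[0.3,0.2,0.5,0.003,-0.008,0.003,1],[0.2,0.3,0.4,0.002,-0.008,0.002,1],[0.2,0.2,0.4,0.003,-0.008,0.003,1],[0.2,0.2,0.4,0.002,-0.008,0.003,1],[0.2,0.3,0.5,0.002,-0.008,0.003,1],[0.3,0.2,0.4,0.002,-0.008,0.003,1]]]
end [ 0.3313 -0.2323  0.1362] [3.139 0.454 2.641]
```

```bash
python3 -m creep '[[[0,0,0,-0.003,0,-0.004,1],[0,0,0,-0.006,0,-0.009,1],[0,0,0,-0.006,0,-0.009,1],[0,0,0,-0.006,0,-0.009,1],[0,0,0,-0.006,0,-0.009,1],[0,0,0,-0.006,0,-0.009,1],[0,0,0,-0.006,0,-0.009,1],[0,0,0,-0.003,0,-0.004,1]]]'
python3 -m creep '[[[0.3,-0.6,0.5,0,-0.004,-0.001,1],[0.2,-0.6,0.4,-0.001,-0.007,0,1],[0.3,-0.6,0.5,0,-0.007,-0.001,1],[0.2,-0.6,0.5,0,-0.007,-0.001,1],[0.3,-0.6,0.4,-0.001,-0.008,0,1],[0.6,0,1.1,0.002,-0.01,-0.001,1],[0.6,0,1,0.001,-0.012,-0.001,1],[0.6,0,1.1,0.001,-0.013,0,1]]]'
python3 - <<'E'
from h import *
s=bot.state();print(np.round(s["q"],3),s["contact_force"]);x,S=pan_now();print(x,S.as_euler("ZYX",degrees=True))
E
```

```text
t: 21.6
position: [0.4264, 0.0656, 0.1676]
eef_rot: [-3.139, 0.461, 3.11]
contact_force: [0.3, 0.6, -1.8]
width: 0.0185
grip_force: 98.4
t: 22.4
position: [0.4161, -0.0026, 0.1703]
eef_rot: [-3.138, 0.512, 2.999]
contact_force: [0.6, 0.3, -1.2]
width: 0.0184
grip_force: 98.4
[-0.103  0.024  2.355 -0.094  0.252 -1.445] [ 0.55494032  0.34149709 -1.22231405]
[ 0.54186983 -0.02144099  0.13161967] [-8.33405624 -9.40272612 -0.36285858]
```

```bash
python3 -m creep '[[[0.6,0,1.1,0.001,-0.012,-0.001,1],[0.5,0,1.1,0,-0.013,0,1],[0.6,0,1,0.001,-0.012,0,1],[0.6,0,1.1,0,-0.012,0,1],[0.6,0,1.1,0,-0.013,0,1],[0.6,0,1,-0.001,-0.012,0,1],[0.6,0,1.1,0,-0.012,0,1],[0.6,0,1.1,-0.001,-0.013,0,1]]]'
python3 -m creep '[[[0.6,0,1.1,-0.001,-0.012,0.001,1],[0.5,0,1,-0.001,-0.012,0.001,1],[0.6,0,1.1,-0.002,-0.013,0,1],[0.6,0,1.1,-0.001,-0.012,0.001,1],[0,0,0,0,-0.009,0,1],[0,0,0,0,-0.004,0,1],[0,0,0,0,0,0,1],[0,0,0,0,0,0,1]]]'
python3 - <<'E'
from h import *
s=bot.state();print(np.round(s["q"],3),s["contact_force"]);x,S=pan_now();print(x,S.as_euler("ZYX",degrees=True))
t=bot.get_image("top");im=t[::1,:,::-1].copy();hsv=cv2.cvtColor(im,cv2.COLOR_BGR2HSV)
u=proj("top",x).astype(int)
for n,lo,hi in(("red",(0,110,60),(8,255,255)),("green",(60,80,40),(90,255,255)),("yel",(12,110,80),(28,255,255))):
    k=cv2.inRange(hsv,lo,hi)[u[1]-35:u[1]+35,u[0]-35:u[0]+35];p=np.argwhere(k)[:,::-1]+u-35
    if len(p):
        X=at_z("top",p.mean(0),x[2]+.0126);print(n,len(p),np.round(X,3),np.round(S.inv().apply(X-x),3))
sc=bot.get_image("scene")
for c in("scene","top"):
  for d in bot.masks_of("bowl",c):
    cn=max(cv2.findContours(d["mask"].astype(np.uint8),0,2)[0],key=len);el=cv2.fitEllipse(cn);print(c,d["confidence"],np.round(el[1]),np.round(at_z(c,el[0],.05 if c=="top" else .04),3))
o=np.zeros((400,800,3),np.uint8);o[:,:400]=cv2.resize(t[190:290,370:470],(400,400),interpolation=2);o[:,400:]=cv2.resize(sc[90:210,140:260],(400,400),interpolation=2)
cv2.imwrite("pics/bowl.png",o[:,:,::-1])
E
```

```text
t: 23.2
position: [0.394, -0.0993, 0.1713]
eef_rot: [-3.14, 0.512, 2.826]
contact_force: [0.7, 0.7, -2.1]
width: 0.0183
grip_force: 98.5
t: 24.0
position: [0.3781, -0.1587, 0.1713]
eef_rot: [3.141, 0.513, 2.741]
contact_force: [0.2, 0.4, -1.9]
width: 0.0184
grip_force: 98.3
[-0.563  0.005  2.371  0.304  0.27  -2.006] [ 0.2328649   0.37716842 -1.92419062]
[ 0.49511824 -0.20848712  0.13260969] [-23.00306811  -9.42546076  -0.13345923]
red 56 [ 0.507 -0.215  0.145] [ 0.015 -0.001  0.01 ]
green 61 [ 0.52  -0.185  0.145] [0.016 0.032 0.01 ]
yel 63 [ 0.481 -0.191  0.145] [-0.017  0.011  0.016]
scene 0.98 [29. 46.] [ 0.498 -0.117  0.04 ]
scene 0.68 [28. 43.] [ 0.489 -0.321  0.04 ]
top 0.84 [60. 67.] [ 0.505 -0.112  0.05 ]
top 0.73 [60. 65.] [ 0.487 -0.324  0.05 ]
```

View pics/bowl.png

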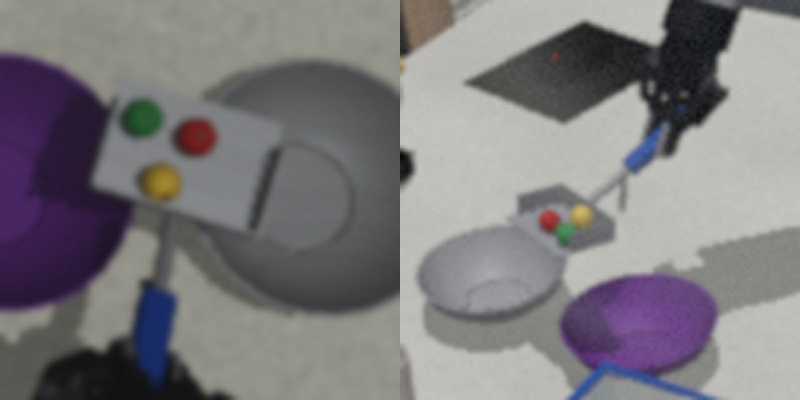

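All three beads sit in the pan, whose right edge is already over the steel bowl's left rim. Now moving the lip over the bowl centre and tipping slowly.

Run:
```python
from h import *
p,R=cur()
y=-.5;f=np.array([np.cos(y),np.sin(y),0]);l=np.array([-f[1],f[0],0])
def lipat(z,pt,back=.02):
    S=scoopR(y,np.radians(pt));lip=np.array([.488,-.319,z])-f*back-l*.01
    return tool_for(lip-S.apply([.035,0,0]),S)
p,R=rows(p,R,[(*lipat(.08,-4),12),(*lipat(.062,3),4)],1)
p,R=rows(p,R,[(*lipat(.045,14),10),(*lipat(.042,30),14)],1)
p,R=rows(p,R,[(*lipat(.042,55),16)],1)
```

```text
[[[0.2,0.5,0.4,0.003,-0.008,0.003,1],[0.2,0.4,0.5,0.003,-0.008,0.002,1],[0.2,0.5,0.4,0.002,-0.008,0.003,1],[0.2,0.4,0.4,0.003,-0.009,0.002,1],[0.2,0.5,0.5,0.002,-0.008,0.003,1],[0.2,0.4,0.4,0.003,-0.008,0.003,1],[0.2,0.5,0.4,0.002,-0.008,0.003,1],[0.2,0.4,0.4,0.002,-0.008,0.003,1]]]
[[[0.2,0.5,0.5,0.002,-0.009,0.003,1],[0.2,0.4,0.4,0.002,-0.008,0.003,1],[0.2,0.5,0.4,0.002,-0.008,0.003,1],[0.2,0.4,0.5,0.002,-0.008,0.003,1],[0,1.8,0,-0.002,0,0,1],[0,1.7,0,-0.001,0,0.001,1],[0,1.8,0,-0.002,0,0,1],[0,1.7,0,-0.002,0,0,1]]]
end [ 0.3337 -0.2459  0.1295] [3.138 0.296 2.642]
[[[0,1.1,0,-0.002,0,-0.001,1],[0,1.1,0,-0.001,0,0,1],[0,1.1,0,-0.002,0,-0.001,1],[0,1.1,0,-0.002,0,0,1],[0,1.1,0,-0.002,0,-0.001,1],[0,1.1,0,-0.001,0,-0.001,1],[0,1.1,0,-0.002,0,0,1],[0,1.1,0,-0.002,0,-0.001,1]]]
[[[0,1.1,0,-0.001,0,-0.001,1],[0,1.1,0,-0.002,0,-0.001,1],[0,1.1,0,-0.002,0,-0.002,1],[0,1.2,0,-0.003,0,-0.002,1],[0,1.1,0,-0.002,0,-0.002,1],[0,1.2,0,-0.003,0,-0.002,1],[0,1.1,0,-0.002,0,-0.002,1],[0,1.2,0,-0.002,0,-0.002,1]]]
[[[0,1.1,0,-0.002,0,-0.002,1],[0,1.1,0.1,-0.002,0,-0.003,1],[0,1.2,0,-0.003,0,-0.002,1],[0,1.1,0,-0.002,0,-0.002,1],[0,1.2,0,-0.002,0,-0.003,1],[0,1.1,0,-0.002,0,-0.002,1],[0,1.2,0,-0.002,0,-0.002,1],[0,1.1,0,-0.001,0,-0.003,1]]]
end [ 0.3741 -0.2681  0.1703] [ 3.138 -0.175  2.642]
[[[0,1.6,0,-0.004,0,-0.003,1],[0,1.5,0,-0.003,0,-0.002,1],[0,1.6,0,-0.004,0,-0.003,1],[0,1.6,0,-0.003,0,-0.003,1],[0,1.5,0,-0.003,0,-0.003,1],[0,1.6,0,-0.003,0,-0.003,1],[0,1.5,0,-0.004,0,-0.004,1],[0,1.6,0,-0.003,0,-0.003,1]]]
[[[0,1.6,0,-0.003,0,-0.003,1],[0,1.5,0.1,-0.002,0,-0.004,1],[0,1.6,0,-0.003,0,-0.003,1],[0,1.6,0,-0.003,0,-0.004,1],[0,1.5,0,-0.002,0,-0.003,1],[0,1.6,0,-0.003,0,-0.004,1],[0,1.5,0,-0.002,0,-0.004,1],[0,1.6,0,-0.003,0,-0.004,1]]]
end [ 0.4308 -0.2993  0.2019] [ 3.138 -0.612  2.641]
```

```bash
python3 -m creep '[[[0.2,0.5,0.4,0.003,-0.008,0.003,1],[0.2,0.4,0.5,0.003,-0.008,0.002,1],[0.2,0.5,0.4,0.002,-0.008,0.003,1],[0.2,0.4,0.4,0.003,-0.009,0.002,1],[0.2,0.5,0.5,0.002,-0.008,0.003,1],[0.2,0.4,0.4,0.003,-0.008,0.003,1],[0.2,0.5,0.4,0.002,-0.008,0.003,1],[0.2,0.4,0.4,0.002,-0.008,0.003,1]]]'
python3 -m creep '[[[0.2,0.5,0.5,0.002,-0.009,0.003,1],[0.2,0.4,0.4,0.002,-0.008,0.003,1],[0.2,0.5,0.4,0.002,-0.008,0.003,1],[0.2,0.4,0.5,0.002,-0.008,0.003,1],[0,1.8,0,-0.002,0,0,1],[0,1.7,0,-0.001,0,0.001,1],[0,1.8,0,-0.002,0,0,1],[0,1.7,0,-0.002,0,0,1]]]'
python3 - <<'E'
from h import *
x,S=pan_now();print(x,S.as_euler("ZYX",degrees=True),"lip",x+S.apply([.035,0,0]));print(bot.state()["q"])
E
```

```text
t: 25.0
position: [0.3445, -0.215, 0.1421]
eef_rot: [3.138, 0.449, 2.675]
contact_force: [0.3, -0.1, -1.6]
width: 0.0184
grip_force: 98.4
t: 25.8
position: [0.3334, -0.2464, 0.1294]
eef_rot: [3.138, 0.294, 2.641]
contact_force: [-0.3, 0.2, -2.1]
width: 0.0187
grip_force: 98.3
[ 0.43498476 -0.30193331  0.0641079 ] [-28.68298054   3.08813073   0.02987268] lip [ 0.46564528 -0.31870762  0.06222238]
[-0.80764731  0.16186606  2.26263505  0.21296311  0.44572457 -2.05800855]
```

```bash
python3 -m creep '[[[0,1.1,0,-0.002,0,-0.001,1],[0,1.1,0,-0.001,0,0,1],[0,1.1,0,-0.002,0,-0.001,1],[0,1.1,0,-0.002,0,0,1],[0,1.1,0,-0.002,0,-0.001,1],[0,1.1,0,-0.001,0,-0.001,1],[0,1.1,0,-0.002,0,0,1],[0,1.1,0,-0.002,0,-0.001,1]]]'
python3 -m creep '[[[0,1.1,0,-0.001,0,-0.001,1],[0,1.1,0,-0.002,0,-0.001,1],[0,1.1,0,-0.002,0,-0.002,1],[0,1.2,0,-0.003,0,-0.002,1],[0,1.1,0,-0.002,0,-0.002,1],[0,1.2,0,-0.003,0,-0.002,1],[0,1.1,0,-0.002,0,-0.002,1],[0,1.2,0,-0.002,0,-0.002,1]]]'
python3 -m creep '[[[0,1.1,0,-0.002,0,-0.002,1],[0,1.1,0.1,-0.002,0,-0.003,1],[0,1.2,0,-0.003,0,-0.002,1],[0,1.1,0,-0.002,0,-0.002,1],[0,1.2,0,-0.002,0,-0.003,1],[0,1.1,0,-0.002,0,-0.002,1],[0,1.2,0,-0.002,0,-0.002,1],[0,1.1,0,-0.001,0,-0.003,1]]]'
cat > beads.py <<'E'
from h import *
x,S=pan_now();print(x,S.as_euler("ZYX",degrees=True),"lip",x+S.apply([.035,0,0]));print(np.round(bot.state()["q"],2))
for c,zz in(("top",.02),("scene",.02)):
    im=bot.get_image(c);cv2.imwrite(f"pics/_{c}.png",im[:,:,::-1]);hsv=cv2.cvtColor(im,cv2.COLOR_RGB2HSV)
    u=proj(c,[.488,-.319,.03]).astype(int)
    for n,lo,hi in(("red",(0,110,60),(8,255,255)),("green",(60,80,40),(90,255,255)),("yel",(12,110,80),(28,255,255))):
        k=cv2.inRange(hsv,lo,hi)[u[1]-40:u[1]+40,u[0]-40:u[0]+40];p=np.argwhere(k)[:,::-1]+u-40
        if len(p): print(c,n,len(p),np.round(p.mean(0)),np.round(at_z(c,p.mean(0),zz),3))
E
python3 beads.py
```

```text
t: 26.6
position: [0.3447, -0.2521, 0.1376]
eef_rot: [3.138, 0.141, 2.642]
contact_force: [0.0, -0.3, -1.8]
width: 0.0182
grip_force: 98.3
t: 27.4
position: [0.3587, -0.2598, 0.1529]
eef_rot: [3.138, -0.018, 2.642]
contact_force: [0.0, 0.5, -1.1]
width: 0.0183
grip_force: 98.3
t: 28.2
position: [0.3742, -0.2683, 0.1704]
eef_rot: [3.138, -0.177, 2.641]
contact_force: [-0.3, -0.0, -1.2]
width: 0.0183
grip_force: 98.3
[ 0.43867602 -0.30352226  0.05964659] [-28.64685747  30.0928493    0.03822872] lip [ 0.46525166 -0.31803998  0.04209749]
[-0.7   0.36  1.83 -0.04  1.13 -1.76]
top red 56 [453. 238.] [ 0.487 -0.338  0.02 ]
top green 51 [441. 230.] [ 0.51 -0.31  0.02]
scene red 14 [165. 175.] [ 0.486 -0.335  0.02 ]
scene green 18 [166. 180.] [ 0.509 -0.311  0.02 ]
scene yel 9 [170. 174.] [ 0.473 -0.32   0.02 ]
```

```bash
python3 -m creep '[[[0,1.6,0,-0.004,0,-0.003,1],[0,1.5,0,-0.003,0,-0.002,1],[0,1.6,0,-0.004,0,-0.003,1],[0,1.6,0,-0.003,0,-0.003,1],[0,1.5,0,-0.003,0,-0.003,1],[0,1.6,0,-0.003,0,-0.003,1],[0,1.5,0,-0.004,0,-0.004,1],[0,1.6,0,-0.003,0,-0.003,1]]]'
python3 beads.py
python3 - <<'E'
from h import *
p,R=cur();x,S=pan_now()
y=-.5;f=np.array([np.cos(y),np.sin(y),0])
a=tool_for(x-f*.03+[0,0,.09],scoopR(y,np.radians(20)))
rows(p,R,[(*a,8)],1)
E
```

```text
t: 29.1
position: [0.4027, -0.284, 0.1863]
eef_rot: [3.138, -0.394, 2.642]
contact_force: [0.9, -0.0, -0.7]
width: 0.0183
grip_force: 98.3
[ 0.44477426 -0.3068841   0.06234648] [-28.58910918  42.53331358   0.05794983] lip [ 0.46742062 -0.31922571  0.03868583]
[-0.67  0.5   1.6  -0.06  1.43 -1.72]
top red 16 [451. 240.] [ 0.484 -0.332  0.02 ]
top green 53 [441. 230.] [ 0.51  -0.311  0.02 ]
scene red 12 [165. 175.] [ 0.489 -0.334  0.02 ]
scene green 15 [167. 180.] [ 0.51 -0.31  0.02]
scene yel 7 [170. 174.] [ 0.473 -0.319  0.02 ]
[[[0,-2.8,0,0.011,0,-0.004,1],[0,-2.8,0,0.012,0,-0.004,1],[0,-2.8,0,0.011,0,-0.005,1],[0,-2.8,0,0.011,0,-0.005,1],[0,-2.9,0,0.01,0,-0.006,1],[0,-2.8,0,0.011,0,-0.006,1],[0,-2.8,0,0.01,0,-0.007,1],[0,-2.8,0,0.009,0,-0.007,1]]]
end [ 0.3382 -0.249   0.248 ] [ 3.138e+00 -1.000e-03  2.641e+00]
```

```bash
python3 -m creep '[[[0,0,0,0.002,0,-0.008,1],[0,-2.8,0,0.012,0,-0.008,1],[0,-2.8,0,0.011,0,-0.005,1],[0,-2.8,0,0.011,0,-0.005,1],[0,-2.9,0,0.01,0,-0.006,1],[0,-2.8,0,0.011,0,-0.006,1],[0,-2.8,0,0.01,0,-0.007,1],[0,-2.8,0,0.009,0,-0.007,1]]]'
python3 beads.py
python3 - <<'E'
from h import *
p,R=cur();x,S=pan_now()
my=-.26;m=lambda dx,dy,z:np.array([.4495+np.cos(my)*dx-np.sin(my)*dy,.3199+np.sin(my)*dx+np.cos(my)*dy,z])
a=tool_for([.50,-.05,.15],scoopR(-.2,np.radians(0)))
b=tool_for(m(.05,0,.10),scoopR(-.33,0))
p,R=rows(p,R,[(*a,10),(*b,14)],1)
print(m(.05,0,0))
E
```

```text
t: 30.0
position: [0.3496, -0.2551, 0.2562]
eef_rot: [3.138, -0.046, 2.641]
contact_force: [-0.8, -0.5, -1.1]
width: 0.0184
grip_force: 98.4
[ 0.42613965 -0.29704071  0.15603719] [-2.86872463e+01  2.26050097e+01  1.05211941e-02] lip [ 0.45448474 -0.31255099  0.14258402]
[-0.73  0.13  1.88 -0.01  1.18 -1.8 ]
top red 13 [455. 236.] [ 0.492 -0.343  0.02 ]
top green 51 [441. 230.] [ 0.51  -0.311  0.02 ]
scene red 15 [165. 175.] [ 0.487 -0.335  0.02 ]
scene green 17 [167. 180.] [ 0.509 -0.31   0.02 ]
scene yel 11 [171. 174.] [ 0.47 -0.32  0.02]
[[[-0.3,-2.2,-1.7,0.008,0.022,0.005,1],[-0.2,-2.3,-1.7,0.007,0.022,0.005,1],[-0.3,-2.2,-1.8,0.007,0.022,0.005,1],[-0.2,-2.2,-1.7,0.006,0.022,0.005,1],[-0.3,-2.3,-1.7,0.006,0.022,0.004,1],[-0.3,-2.2,-1.7,0.006,0.023,0.005,1],[-0.2,-2.3,-1.8,0.005,0.023,0.004,1],[-0.3,-2.2,-1.7,0.004,0.022,0.004,1]]]
[[[-0.3,-2.2,-1.7,0.004,0.023,0.005,1],[-0.2,-2.3,-1.7,0.003,0.023,0.004,1],[0.2,0,0.5,0.006,0.026,0.002,1],[0.2,0,0.5,0.006,0.026,0.001,1],[0.1,0,0.5,0.007,0.026,0.002,1],[0.2,0,0.5,0.007,0.026,0.001,1],[0.2,0,0.5,0.007,0.026,0.001,1],[0.2,0,0.5,0.007,0.026,0.002,1]]]
[[[0.2,0,0.5,0.007,0.025,0.001,1],[0.1,0,0.5,0.008,0.026,0.001,1],[0.2,0,0.5,0.008,0.026,0.001,1],[0.2,0,0.5,0.008,0.025,0.001,1],[0.2,0,0.5,0.008,0.026,0.001,1],[0.2,0,0.5,0.009,0.025,0,1],[0.1,0,0.5,0.009,0.026,0.001,1],[0.2,0,0.5,0.009,0.025,0.001,1]]]
end [0.3849 0.3459 0.1586] [3.138 0.348 2.811]
[0.4978195  0.30704597 0.        ]
```

```bash
python3 -m creep '[[[-0.3,-2.2,-1.7,0.008,0.022,0.005,1],[-0.2,-2.3,-1.7,0.007,0.022,0.005,1],[-0.3,-2.2,-1.8,0.007,0.022,0.005,1],[-0.2,-2.2,-1.7,0.006,0.022,0.005,1],[-0.3,-2.3,-1.7,0.006,0.022,0.004,1],[-0.3,-2.2,-1.7,0.006,0.023,0.005,1],[-0.2,-2.3,-1.8,0.005,0.023,0.004,1],[-0.3,-2.2,-1.7,0.004,0.022,0.004,1]]]'
python3 -m creep '[[[-0.3,-2.2,-1.7,0.004,0.023,0.005,1],[-0.2,-2.3,-1.7,0.003,0.023,0.004,1],[0.2,0,0.5,0.006,0.026,0.002,1],[0.2,0,0.5,0.006,0.026,0.001,1],[0.1,0,0.5,0.007,0.026,0.002,1],[0.2,0,0.5,0.007,0.026,0.001,1],[0.2,0,0.5,0.007,0.026,0.001,1],[0.2,0,0.5,0.007,0.026,0.002,1]]]'
python3 beads.py
```

```text
t: 30.9
position: [0.377, -0.0718, 0.2175]
eef_rot: [3.127, 0.267, 2.881]
contact_force: [1.8, 0.6, -1.7]
width: 0.0187
grip_force: 98.4
t: 31.7
position: [0.3847, 0.1342, 0.1862]
eef_rot: [3.138, 0.345, 2.885]
contact_force: [0.6, -1.2, -1.5]
width: 0.0183
grip_force: 98.5
[0.4997782  0.10402077 0.12694468] [-14.70089729   0.16484476   0.03923142] lip [0.53363229 0.09513875 0.12684398]
[ 0.34  0.04  2.22 -0.33  0.62 -0.73]
top red 54 [453. 239.] [ 0.486 -0.338  0.02 ]
top green 51 [442. 230.] [ 0.51  -0.311  0.02 ]
top yel 60 [448. 245.] [ 0.469 -0.322  0.02 ]
scene red 14 [165. 175.] [ 0.486 -0.336  0.02 ]
scene green 16 [166. 180.] [ 0.509 -0.311  0.02 ]
scene yel 12 [171. 174.] [ 0.47  -0.319  0.02 ]
```

```bash
python3 -m creep '[[[0.2,0,0.5,0.007,0.025,0.001,1],[0.1,0,0.5,0.008,0.026,0.001,1],[0.2,0,0.5,0.008,0.026,0.001,1],[0.2,0,0.5,0.008,0.025,0.001,1],[0.2,0,0.5,0.008,0.026,0.001,1],[0.2,0,0.5,0.009,0.025,0,1],[0.1,0,0.5,0.009,0.022,0.001,1],[0.2,0,0.5,0.009,0.015,0.001,1]]]'
python3 - <<'E'
from h import *
bot.get_image("top")
print(bot.state()["q"])
p,R=cur();x,S=pan_now();print(x,S.as_euler("ZYX",degrees=True))
a=tool_for([.4978,.307,.015],scoopR(-.33,0))
b=tool_for([.4978,.307,.0035],scoopR(-.33,0))
rows(p,R,[(*a,8),(*b,8)],1)
E
```

```text
t: 32.6
position: [0.3813, 0.3333, 0.158]
eef_rot: [3.137, 0.345, 2.811]
contact_force: [0.6, -0.6, -1.3]
width: 0.0187
grip_force: 98.4
[ 0.78671726  0.32809728  1.94271145 -0.45142677  0.7626746  -0.14161515]
[0.49345291 0.29630209 0.09811117] [-18.92827007   0.21049543   0.11090231]
[[[0,0,0,0.003,0.001,0.01,1],[0,-0.1,0,0.004,0.002,0.01,1],[0,0,0,0.003,0.001,0.01,1],[0,0,0,0.004,0.002,0.009,1],[0.1,0,0,0.003,0.001,0.01,1],[0,-0.1,0,0.004,0.001,0.01,1],[0,0,-0.1,0.003,0.002,0.01,1],[0,0,0,0.004,0.001,0.01,1]]]
[[[0,0,0,0,0,0.001,1],[0,0,0,0.001,0,0.002,1],[0,0,0,0,0,0.001,1],[0,0,0,0.001,0,0.001,1],[0,0,0,0,0,0.002,1],[0,0,0,0.001,0,0.001,1],[0,0,0,0,0,0.001,1],[0,0,0,0.001,0,0.002,1]]]
end [0.3851 0.3454 0.062 ] [3.139 0.348 2.812]
```

All three beads are in the bowl. Setting the scoop down.

```bash
python3 -m creep '[[[0,0,0,0.003,0.001,0.01,1],[0,-0.1,0,0.004,0.002,0.01,1],[0,0,0,0.003,0.001,0.01,1],[0,0,0,0.004,0.002,0.009,1],[0,0,0,0.003,0.001,0.01,1],[0,-0.1,0,0.004,0.001,0.01,1],[0,0,0,0.003,0.002,0.01,1],[0,0,0,0.004,0.001,0.01,1]]]'
python3 -m creep '[[[0,0,0,0,0,0.001,1],[0,0,0,0.001,0,0.002,1],[0,0,0,0,0,0.001,1],[0,0,0,0.001,0,0.001,1],[0,0,0,0,0,0.002,1],[0,0,0,0.001,0,0.001,1],[0,0,0,0,0,0.001,1],[0,0,0,0,0,0.001,1]]]'
python3 - <<'E'
from h import *
x,S=pan_now();print(x,S.as_euler("ZYX",degrees=True),bot.state()["contact_force"])
E
```

```text
t: 33.45
position: [0.3853, 0.3431, 0.0736]
eef_rot: [3.136, 0.349, 2.811]
contact_force: [-0.2, -0.2, -3.0]
width: 0.0185
grip_force: 98.5
t: 34.25
position: [0.3858, 0.3428, 0.064]
eef_rot: [3.136, 0.349, 2.811]
contact_force: [0.3, -0.2, -1.1]
width: 0.0183
grip_force: 98.4
[0.49848834 0.30433915 0.00510492] [-18.90671018  -0.02706226   0.10652104] [ 0.34300428 -0.24098832 -1.07273344]
```

```bash
python3 -m creep '[[[0,0,0,0.0003,0,0.001,1],[0,0,0,0,0,0,1],[0,0,0,0.0003,0,0.001,1],[0,0,0,0,0,0,1],[0,0,0,0,0,0.0003,1],[0,0,0,0,0,0,1],[0,0,0,0,0,0,1],[0,0,0,0,0,0,1]]]'
python3 - <<'E'
from h import *
x,S=pan_now();print(x,S.as_euler("ZYX",degrees=True),bot.state()["contact_force"])
E
```

```text
t: 35.05
position: [0.386, 0.3428, 0.0618]
eef_rot: [3.136, 0.349, 2.811]
contact_force: [-2.8, 1.1, 2.3]
width: 0.0186
grip_force: 99.0
[0.49869756 0.30435481 0.00287338] [-18.90446326  -0.02947722   0.11508726] [-2.78226723  1.11419712  2.27988994]
```

```bash
python3 -m creep '[[[0,0,0,0,0,0,0.8],[0,0,0,0,0,0,0.6],[0,0,0,0,0,0,0.4],[0,0,0,0,0,0,0.2],[0,0,0,0,0,0,0.1],[0,0,0,0,0,0,0],[0,0,0,0,0,0,0],[0,0,0,0,0,0,0]]]' 20
python3 -m creep '[[[0,0,0,0,0,-0.005,0],[0,0,0,0,0,-0.01,0],[0,0,0,0,0,-0.02,0],[0,0,0,0,0,-0.02,0],[0,0,0,0,0,-0.02,0],[0,0,0,0,0,-0.02,0],[0,0,0,0,0,-0.02,0],[0,0,0,0,0,-0.02,0]]]'
python3 -m creep '[[[0,0,0,0.03,0,-0.01,0],[0,0,0,0.03,0,-0.01,0],[0,0,0,0,0,0,0],[0,0,0,0,0,0,0],[0,0,0,0,0,0,0],[0,0,0,0,0,0,0],[0,0,0,0,0,0,0],[0,0,0,0,0,0,0]]]'
python3 - <<'E'
from h import *
t=bot.get_image("top");s=bot.get_image("scene")
for c in("top","scene"): print(c,[(d["location"],np.round(at_z(c,d["location"],.003),3)) for d in bot.place_of("scoop_pan",c)[:1]])
o=np.zeros((600,800,3),np.uint8)
o[:,:400]=cv2.resize(t[200:335,145:235],(400,600),interpolation=2);o[:300,400:]=cv2.resize(s[150:255,290:430],(400,300),interpolation=2);o[300:,400:]=cv2.resize(t[180:285,380:520],(400,300),interpolation=2)
cv2.imwrite("pics/end.png",o[:,:,::-1])
E
```

```text
t: 35.85
position: [0.3859, 0.3427, 0.0617]
eef_rot: [3.137, 0.349, 2.811]
contact_force: [0.2, 0.0, -0.1]
width: 0.0851
grip_force: 0.0
t: 36.65
position: [0.3414, 0.3572, 0.1901]
eef_rot: [3.136, 0.348, 2.811]
contact_force: [-0.2, 0.6, 0.5]
width: 0.0855
grip_force: 0.0
t: 37.45
position: [0.2826, 0.3773, 0.1868]
eef_rot: [3.137, 0.349, 2.81]
contact_force: [-0.6, 0.2, -0.3]
width: 0.0856
grip_force: 0.0
top [([209.6, 244.6], array([0.514, 0.301, 0.003]))]
scene [([327.3, 232.3], array([0.514, 0.323, 0.003]))]
```

View pics/end.png

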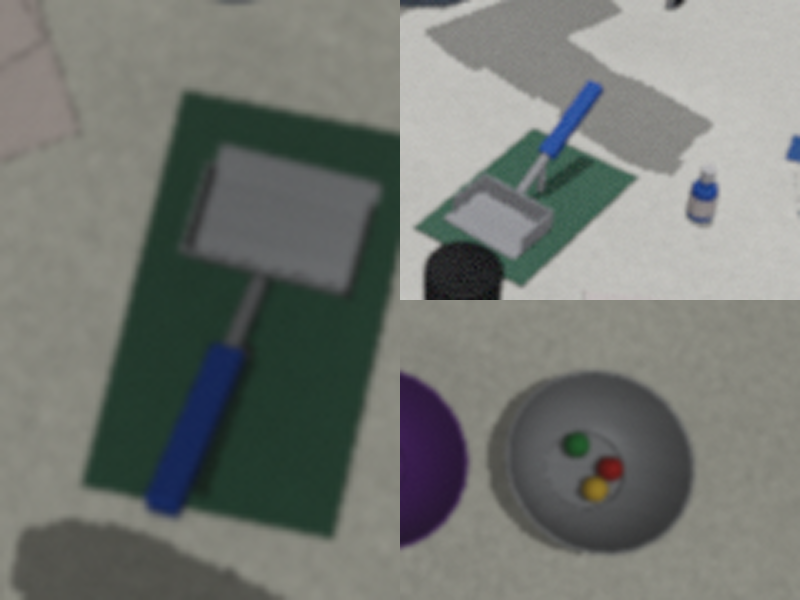

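The scoop stands flat and free, well inside the mat: pan at (285,220) in the left half. All three beads rest in the steel bowl at (590,465), and the drops bottle is untouched. Handing in.

```bash
python3 -c "
from rig import bot
print(bot.job_done())"
```

```text
the job is handed in; nothing more can be done
None
```

The job is handed in at about 38 s (no verdict returned): all three beads are in the steel bowl, the scoop stands flat on the green mat and is let go, and no contact force suggested that the riser or any bystander was hit.

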